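# Stock the sample-preparation holders

### The job

Set up the bench for the next run: on the near part of the bench, in front of the blue rack and the instrument, put the white jar, the brown bottle, the lone clear vial and the aluminium vial block each into the holder plate whose recess matches it in shape and size, standing upright and fully seated on the recess floor. Do not knock anything over, and leave the tape roll and the timer where they are.

Things in the scene. Friction and masses are not known exactly. Their poses are not given: they have to be found in the camera images.
- jar_mid (a point): Centre (half-way up, 40 mm above its underside) of the squat white jar with a blue cap, 60 mm diameter, 80 mm tall; it stands loose on the near part of the bench, in front of the blue rack and the instrument (others in the rack or farther back are not meant), z axis up its own axis; body is the full 60 mm wide up to about 50 mm. Grasp its body from above.
- bottle_mid (a point): Centre (half-way up, 52.5 mm above its underside) of the brown amber-glass bottle with a white cap, 46 mm diameter, 105 mm tall; it stands loose on the near part of the bench, in front of the blue rack and the instrument (others in the rack or farther back are not meant), z axis up its own axis; body is the full 46 mm wide up to about 65 mm. Grasp its body from above.
- vial_mid (a point): Centre (half-way up, 38 mm above its underside) of the slim clear glass crimp vial with a white cap, 23 mm diameter, 76 mm tall; it stands loose on the near part of the bench, in front of the blue rack and the instrument (others in the rack or farther back are not meant), z axis up its own axis; straight body 23 mm wide round its middle. Grasp its body from above.
- block_mid (a point): Centre (half-way up, 32 mm above its underside) of the loose rectangular aluminium vial block, 70 mm long (its x) x 36 mm wide (its y) x 64 mm tall (its z), 0.2 to 0.4 kg, with six small wells in its top; grasp it across its 36 mm width.
- jar_recess (a point): Centre of the recess floor of the jar holder: a fixed square aluminium plate, 100 x 100 mm and 12 mm high, with one blind recess 8 mm deep (floor 4 mm above the bench, rim 12 mm above it) in its middle; the recess is round, 72 mm diameter, for the 60 mm jar. x and y axes along the plate's edges, z up.
- bottle_recess (a point): Centre of the recess floor of the bottle holder: a fixed square aluminium plate, 100 x 100 mm and 12 mm high, with one blind recess 8 mm deep (floor 4 mm above the bench, rim 12 mm above it) in its middle; the recess is round, 58 mm diameter, for the 46 mm bottle. x and y axes along the plate's edges, z up.
- vial_recess (a point): Centre of the recess floor of the vial holder: a fixed square aluminium plate, 100 x 100 mm and 12 mm high, with one blind recess 8 mm deep (floor 4 mm above the bench, rim 12 mm above it) in its middle; the recess is round, 35 mm diameter, for the 23 mm vial. x and y axes along the plate's edges, z up.
- block_recess (a point): Centre of the recess floor of the block holder: a fixed square aluminium plate, 100 x 100 mm and 12 mm high, with one blind recess 8 mm deep (floor 4 mm above the bench, rim 12 mm above it) in its middle; the recess is rectangular, 82 mm along its x and 48 mm along its y, for the 70 x 36 mm block, either way round. x and y axes along the plate's edges, z up.
- tape_mid (a point): Centre of a roll of beige tape, 105 mm outer diameter, 25 mm high, lying loose at the left; a bystander to be left where it is.
- timer_mid (a point): Centre of a white bench timer, 66 x 66 x 19 mm, lying loose at the right; a bystander to be left where it is. The tall fixed instrument behind it has its near left corner at about x = 0.55, y = 0.10 m and only 0.15 to 0.2 m of bench in front of it: carry things past it on the robot side.
Not all that is in view belongs to the job. What is shaped like the part that bears bottle_mid but green or pink is not meant.

How it is judged:
By the outcome, as a careful person would: the job done as asked, in the order asked, and still so for the second after the job is handed in, with the robot touching nothing.
It also fails if it takes over 120 s, if anything falls off the work surface, if the arm or the gripper's body presses on something with over 40 N, if the wrist force passes 120 N, or if a joint passes its speed limit or range.

### The arm

A 7-joint arm with a two-finger parallel gripper is mounted at the origin on a cart in front of the work surface, level with it; the furniture and walls round the work are solid. World frame = base frame: x ahead of the robot, y to its left, z up, the work surface at z = 0. Lengths are in m, angles in rad, forces in N, time in s.
With the tool pointing down it reaches from about 0.4 to 0.9 m from the base axis. Payload 5.6 kg.
Tool frame: the origin (TCP) lies at the very end of the fingers, on their centre line; the grasp point (between the pads) lies 19 mm behind it; z points along the fingers, y is the direction in which the jaws open and shut (so a half turn about z gives the same grasp; the last joint's range is limited). The gripper opens to 92 mm and grips with 3 to 60 N. Pads are 20 mm wide; open, the fingers measure 128 mm over their backs; the gripper's body (75 mm by 189 mm) begins 69 mm behind the grasp point.
Start: joints at [-1.391, 0.468, -0.012, 1.603, 0.006, 1.071, -0.056], TCP at [0.144, 0.634, 0.215] pointing down, gripper open.
Joint ranges: [-2.53, 2.53], [-0.31, 2.02], [-1.57, 1.55], [0.28, 2.44], [-1.29, 4.43], [0.15, 1.84], [-2.92, 2.92]. Speed limits (rad/s): [2.57, 2.57, 3.14, 3.14, 3.14, 3.14, 3.14].

### API

Orientations are given as a rotation vector (axis times angle).
In Python, from workcell import r gives the robot as it stands.
- The arm moves only by the tool carry_out, never from a script. Its argument "increments" is a list of rows, each a list of 3 entries, a list of its own where there are three numbers: the opening in per cent of the stroke, from 0 (shut) to 100 (fully open), then the shift along the tool's x, y, z in mm, then the turn, a rotation vector about the tool's x, y, z in rad. A call has 1 to 5 rows; each row is the pose to reach, as a shift and turn from the pose commanded when the call began, along the tool's axes at that moment; what a row does not reach only later rows make up. A row lasts 1/8 s, in which the tool goes at most 62.5 mm and 10.7 degrees, less where a joint would pass 70% of its speed; a pose out of reach is approached as far as the arm can. A call with a gripper value outside its range is refused whole. The fingers move at their own pace and stop on an object; the grip force is fixed at half the most. Time passes only in rows, so rows that repeat a pose let the fingers close. It gives the time, the measured TCP pose, the force and the opening at its end, in the units of the state.
- r.get_obs(): the state, without advancing time (a new reading comes with each control period).
- r.read_camera(name): name is "scene" or "top"; returns a dict with "pixels" (400x640x3 uint8, red, green, blue), "fx", "fy", "cx", "cy" (pixels), "T" (4x4, takes a point from camera to world coordinates). Camera axes: x right, y down, z forward; pixel columns grow to the right and rows downward; lengths in m; the calibration is good to about 2 mm. A picture is of the moment at which its call begins. There is no depth.
- r.close_job(): hands the job in, once; it reports no verdict.
The state is a dict: "time_s": time; "q": joint angles; "dq": joint speeds; "effort": joint torques, N m; "eef_pos": TCP position; "eef_rot": TCP orientation; "force": force on the tool from outside, world axes, zero at the start; "torque": the same for the moment, N m; "finger_gap": opening from 0.0 (shut) to 1.0 (fully open).
Only numpy, scipy, OpenCV 4.12 (cv2) and the standard library are available. Lean on these libraries where they do the work, as an engineer would, in place of code of your own. Each camera call takes 0.05 s, during which the arm holds its last target.

## Working session

There is one attempt and no reset: what is moved stays moved. The work goes in short steps, Python scripts to look and compute and a tool call to move; the robot and the scene stay as the last step left them, time stands still between calls to the robot, and variables do not carry over. Pictures are saved under pics/ and viewed, and the job is handed in when it is done.

Besides the shell and the picture viewer there is one more tool, called after ">>>" by a JSON object that holds its "fn" and its "kwargs". carry_out: Moves the arm, as the interface text tells. Its arguments: {"type":"object","properties":{"increments":{"type":"array"}},"required":["increments"]}

```bash
ls; mkdir -p pics; python3 - <<'E'
from workcell import r
import cv2,numpy as np
o=r.get_obs(); print(o)
for n in("scene","top"):
    c=r.read_camera(n); print(n,c["fx"],c["fy"],c["cx"],c["cy"]); print(np.round(c["T"],4).tolist())
    cv2.imwrite(f"pics/{n}0.png",c["pixels"][:,:,::-1])
E
```

```text
pics
{'time_s': 0.0, 'q': array([-1.39100191,  0.468353  , -0.01159253,  1.60364701,  0.00598918,
        1.07141301, -0.05633458]), 'dq': array([-0.00040452, -0.00016691,  0.00096587,  0.00112097,  0.0008068 ,
        0.00058824, -0.00109999]), 'effort': array([ 1.27818737e-05, -5.20587087e+01, -1.27674738e-02, -2.43743581e+01,
       -5.66691149e-02,  1.74095045e-02,  1.75699206e-04]), 'eef_pos': array([0.14356112, 0.63333084, 0.21364636]), 'eef_rot': array([-3.49408499e-01, -3.12202105e+00,  2.80249776e-03]), 'force': array([-0.26602692,  0.42513555,  0.33902541]), 'torque': array([-0.03923645, -0.01059823,  0.02977643]), 'finger_gap': 0.999423494119017}
scene 370.2693752383039 370.2693752383039 314.5675738195857 199.37891143992272
[[0.8777, -0.3058, 0.369, 0.0531], [-0.4791, -0.5395, 0.6924, -0.7131], [-0.0127, -0.7845, -0.62, 0.7394], [0.0, 0.0, 0.0, 1.0]]
top 501.2760849797596 501.2760849797596 319.48847872044564 198.10367134936465
[[-0.3618, -0.8798, 0.3084, -0.0916], [-0.9323, 0.3394, -0.1253, 0.2515], [0.0056, -0.3328, -0.943, 1.7573], [0.0, 0.0, 0.0, 1.0]]
```

View pics/scene0.png

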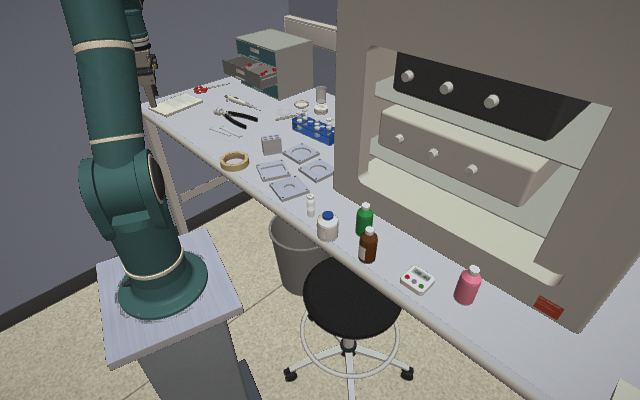

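View pics/top0.png

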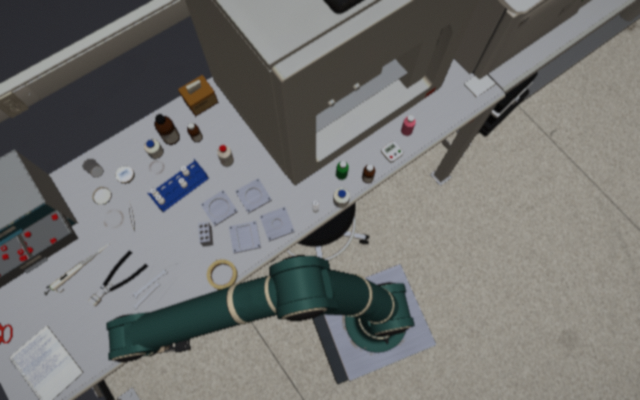

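The scene view shows the jar at (327,226), the brown bottle at (368,246), the vial at (311,205) and the block at (271,145). The four plates are at about (299,153), (273,171), (317,171) and (289,188). The green (364,219) and pink (467,286) bottles are decoys. Enlarged crops come next to confirm.

```bash
python3 - <<'E'
import cv2,numpy as np
s=cv2.imread("pics/scene0.png");t=cv2.imread("pics/top0.png")
cv2.imwrite("pics/s_crop.png",cv2.resize(s[125:285,215:405],None,fx=4.2,fy=3.7,interpolation=cv2.INTER_CUBIC) if 0 else cv2.resize(s[125:275,220:420],None,fx=4,fy=4,interpolation=cv2.INTER_CUBIC))
cv2.imwrite("pics/t_crop.png",cv2.resize(t[130:280,190:390],None,fx=4,fy=4,interpolation=cv2.INTER_CUBIC))
E
```

```text
(no output)
```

View pics/s_crop.png

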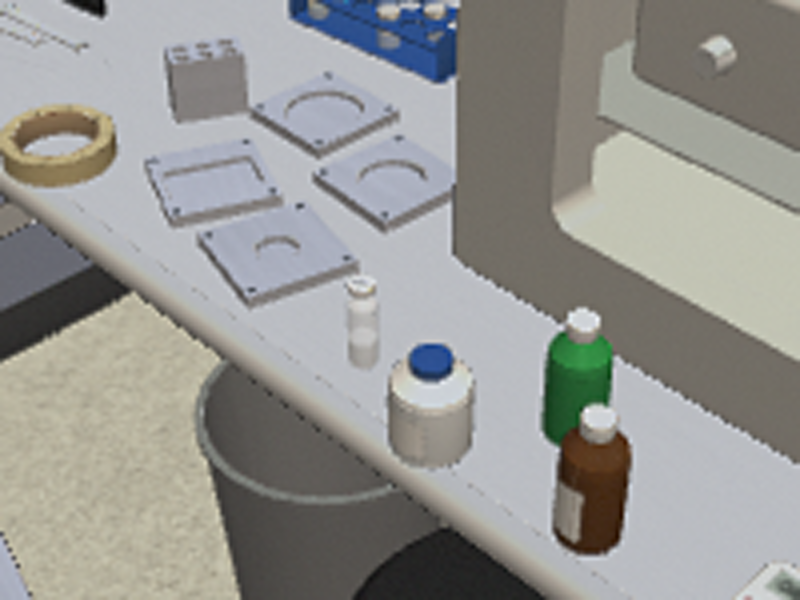

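View pics/t_crop.png

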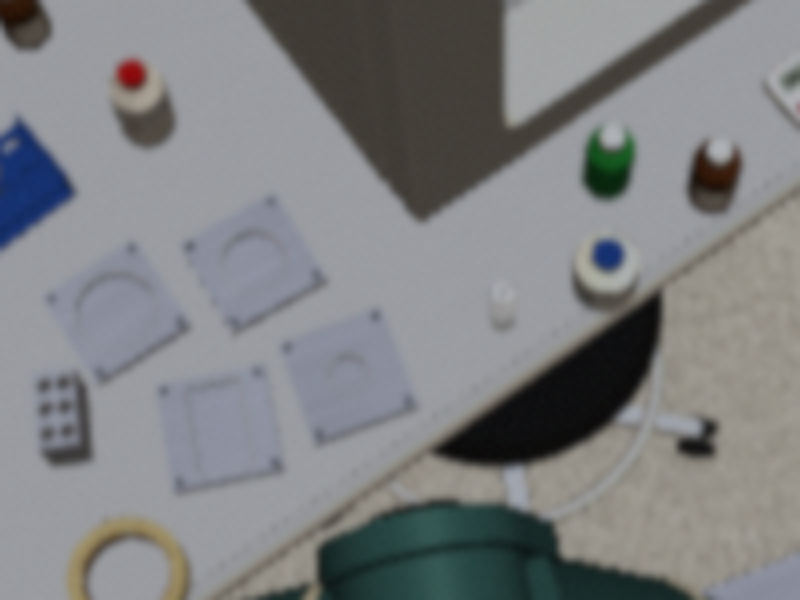

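Confirmed in the crops. In the top crop the round recesses are: jar plate at crop (115,310), bottle plate at (255,260), and the smallest, vial, at (348,378). The rectangle at (220,428) is the block plate. Next I measure the positions.

```bash
cat > h.py <<'E'
import numpy as np,cv2
from scipy.spatial.transform import Rotation as R
CAL={"scene":((370.2693752383039,314.5675738195857,199.37891143992272),[[0.8777,-0.3058,0.369,0.0531],[-0.4791,-0.5395,0.6924,-0.7131],[-0.0127,-0.7845,-0.62,0.7394]]),
"top":((501.2760849797596,319.48847872044564,198.10367134936465),[[-0.3618,-0.8798,0.3084,-0.0916],[-0.9323,0.3394,-0.1253,0.2515],[0.0056,-0.3328,-0.943,1.7573]])}
def ray(n,p):
    (f,cx,cy),T=CAL[n];T=np.array(T);d=T[:,:3]@np.array([(p[0]-cx)/f,(p[1]-cy)/f,1]);return T[:,3],d/np.linalg.norm(d)
def onz(n,p,z):
    o,d=ray(n,p);return (o+d*(z-o[2])/d[2])
def proj(n,P):
    (f,cx,cy),T=CAL[n];T=np.array(T);c=T[:,:3].T@(np.array(P)-T[:,3]);return np.array([cx+f*c[0]/c[2],cy+f*c[1]/c[2]])
def tri(a,b):
    A=[];B=[]
    for n,p in(("scene",a),("top",b)):
        o,d=ray(n,p);M=np.eye(3)-np.outer(d,d);A.append(M);B.append(M@o)
    P=np.linalg.lstsq(np.vstack(A),np.hstack(B),rcond=None)[0]
    return P
OFF={"scene":(220,125),"top":(190,130)}
def uncrop(n,p): return np.array([(p[0]+.5)/4-.5+OFF[n][0],(p[1]+.5)/4-.5+OFF[n][1]])
def dark(img,p,w=3):
    g=cv2.cvtColor(img,cv2.COLOR_BGR2GRAY).astype(float);x,y=np.round(p).astype(int)
    W=g[y-w:y+w+1,x-w:x+w+1];d=np.clip(np.percentile(W,40)-15-W,0,None)
    Y,X=np.mgrid[y-w:y+w+1,x-w:x+w+1]
    return np.array([(X*d).sum(),(Y*d).sum()])/d.sum() if d.sum()>0 else None
E
python3 - <<'E'
from h import *
im={n:cv2.imread(f"pics/{n}0.png") for n in CAL}
S={"scene":{"jar":[(259,106),(328,76),(391,114),(319,148)],"bottle":[(319,178),(398,138),(455,185),(387,218)],"block":[(152,160),(246,143),(276,198),(176,217)],"vial":[(203,240),(301,206),(352,262),(252,293)]},
"top":{"jar":[(53,299),(132,247),(183,326),(102,375)],"bottle":[(190,246),(270,201),(320,282),(237,325)],"block":[(165,391),(258,371),(278,467),(182,487)],"vial":[(288,348),(376,316),(409,403),(321,437)]}}
for k in S["top"]:
  for n in CAL:
    P=[]
    for p in S[n][k]:
        u=uncrop(n,p);d=dark(im[n],u,2);P.append(onz(n,d if d is not None and np.hypot(*(d-u))<1.2 else u,.012)[:2])
    P=np.array(P);e=np.roll(P,-1,0)-P
    print(k,n,"ctr",((P[0]+P[2])/2*1000).round(1),((P[1]+P[3])/2*1000).round(1),"sides",(np.hypot(*e.T)*1000).round(0),"ang",np.degrees(np.arctan2(e[:,1],e[:,0])).round(1))
def blob(n,m,x0,x1,y0,y1):
    mm=np.zeros_like(m);mm[y0:y1,x0:x1]=m[y0:y1,x0:x1];N,l,st,c=cv2.connectedComponentsWithStats(mm.astype(np.uint8));i=1+np.argmax(st[1:,4]);return c[i],st[i]
H={n:cv2.cvtColor(im[n],cv2.COLOR_BGR2HSV) for n in CAL}
f=lambda n:(H[n][...,0]>95)&(H[n][...,0]<130)&(H[n][...,1]>120)
a=blob("scene",f("scene"),310,345,205,235);b=blob("top",f("top"),325,360,180,210)
print("jarcap",a,b,tri(a[0],b[0]),onz("scene",a[0],.073),onz("top",b[0],.073))
f=lambda n:(H[n][...,0]<20)&(H[n][...,1]>110)&(H[n][...,2]<140)
a=blob("scene",f("scene"),350,385,225,270);b=blob("top",f("top"),355,380,160,185)
print("bottlebody",a,b,tri(a[0],b[0]))
E
```

```text
jar scene ctr [578.8 378. ] [577.7 378.1] sides [86. 96. 88. 96.] ang [  13.1  -78.9 -167.3   99.7]
jar top ctr [578.1 377.3] [577.9 377. ] sides [84. 90. 84. 90.] ang [ -77.2 -166.7  103.1   13.6]
bottle scene ctr [570.7 239.7] [580.  247.1] sides [99. 92. 77. 81.] ang [  17.2  -86.7 -169.3  107.2]
bottle top ctr [576.1 244.4] [578. 245.] sides [85. 94. 85. 90.] ang [ -79.2 -169.2   98.1   10.5]
block scene ctr [437.7 320.6] [439.7 324.4] sides [91. 98. 88. 90.] ang [ -5.6 -99.  169.2  82.8]
block top ctr [439.6 323.1] [438.1 323.8] sides [85. 89. 86. 92.] ang [-100.1  172.8   82.    -7.8]
vial scene ctr [440.8 195.6] [443.8 202.4] sides [93. 93. 87. 80.] ang [  6.2 -90.8 177.7  93.4]
vial top ctr [445.7 200.4] [443.8 200.1] sides [85. 89. 85. 93.] ang [ -91.7 -179.2   90.9    1.1]
jarcap (array([327.52, 214.84]), array([323, 211,  10,   9,  75], dtype=int32)) (array([341.5483871 , 193.41935484]), array([339, 191,   6,   6,  31], dtype=int32)) [ 0.44552601 -0.05138591  0.07764131] [ 0.44785179 -0.04679087  0.073     ] [ 0.4474005 -0.0523264  0.073    ]
bottlebody (array([368.74585635, 246.45303867]), array([360, 232,  17,  31, 362], dtype=int32)) (array([368.13559322, 173.3559322 ]), array([364, 169,  10,   9,  59], dtype=int32)) [ 0.49498779 -0.17901334  0.04336252]
```

```bash
python3 - <<'E'
import cv2
s=cv2.imread("pics/scene0.png");t=cv2.imread("pics/top0.png")
def c(im,x,y,w,h,k):return cv2.resize(im[y:y+h,x:x+w],None,fx=k,fy=k,interpolation=cv2.INTER_CUBIC)
import numpy as np
a=np.hstack([c(s,295,190,40,30,10),c(t,300,190,40,30,10)])
b=np.hstack([c(s,250,125,40,30,10),c(t,190,215,40,30,10)])
cv2.imwrite("pics/z1.png",np.vstack([a,b]))
a=np.hstack([c(s,350,220,40,56,8),c(t,350,155,40,56,8)])
cv2.imwrite("pics/z2.png",a)
E
```

```text
(no output)
```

View pics/z1.png

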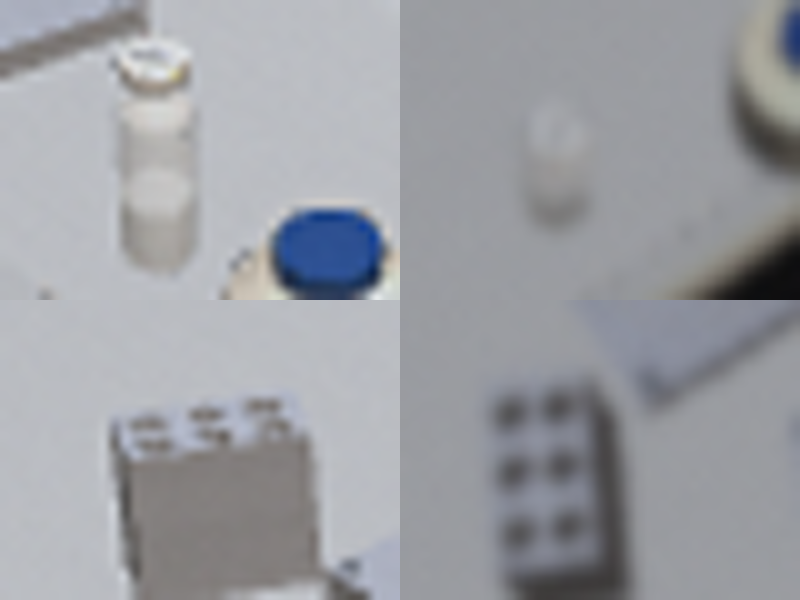

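View pics/z2.png

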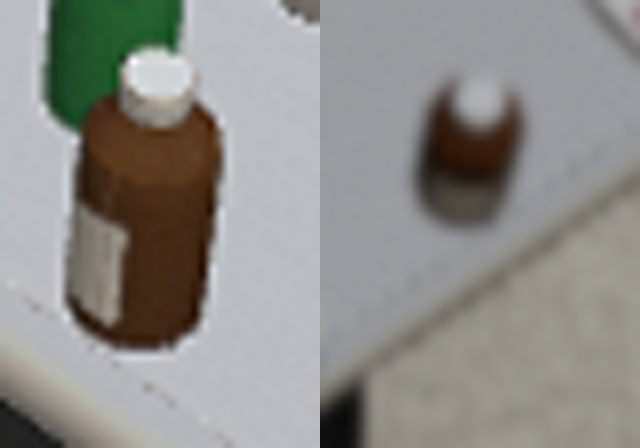

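```bash
python3 - <<'E'
from h import *
def show(k,a,b,z):
    print(k,"tri",(tri(a,b)*1e3).round(1),"scene",(onz("scene",a,z)*1e3).round(1),"top",(onz("top",b,z)*1e3).round(1))
show("bottlecap",(369.3,228.5),(369.4,167.0),.105)
show("vialcap",(310.05,195.3),(315.5,202),.076)
show("jarcap",(327.4,214.2),(341.5,193.3),.080)
show("block",(270.5,137.1),(203.45,231.45),.063)
W={"scene":[(150,425),(207,414),(263,405),(155,444),(212,435),(272,430)],"top":[(111,414),(114,471),(117,533),(159,406),(164,465),(169,526)]}
O={"scene":(250,125),"top":(190,215)}
for n in W:
    P=np.array([onz(n,(O[n][0]+x/10-.45,O[n][1]+(y-300)/10-.45),.063)[:2] for x,y in W[n]])*1e3
    d=[P[2]-P[0],P[5]-P[3]];print(n,P.round(0).tolist(),[np.degrees(np.arctan2(v[1],v[0])).round(1) for v in d],[np.hypot(*v).round(0) for v in d])
# body edges of jar and bottle: check predicted silhouettes
for nm,c,rr,hh in(("jar",(.4457,-.051),.03,.05),("bottle",(.495,-.1805),.023,.065),("vial",(.44,.03),.0115,.06)):
  for n in CAL:
    pts=np.array([proj(n,(c[0]+rr*np.cos(t),c[1]+rr*np.sin(t),z)) for z in(0,hh) for t in np.linspace(0,6.28,40)])
    print(nm,n,pts.min(0).round(1),pts.max(0).round(1))
H=[proj("top",(.55,.10,0)),proj("top",(.5,.1,0))];print(H)
im={n:cv2.imread(f"pics/{n}0.png") for n in CAL}
E
python3 - <<'E'
import sys;sys.path.insert(0,'.')
from h import *
import os;os.chdir('.')
s=cv2.imread("pics/scene0.png");g=s.astype(int)
for y in(222,226,230,234): print(y,[tuple(g[y,x]) [0] for x in range(312,344)])
E
```

```text
bottlecap tri [ 493.4 -176.7  106.3] scene [ 493.6 -175.6  105. ] top [ 494.5 -177.2  105. ]
vialcap tri [446.2  47.6  79.5] scene [445.6  51.2  76. ] top [449.7  46.6  76. ]
jarcap tri [445.3 -51.   79.7] scene [444.8 -51.3  80. ] top [445.6 -51.1  80. ]
block tri [491.2 449.5  66.3] scene [492.4 454.9  63. ] top [493.3 449.8  63. ]
scene [[473.0, 466.0], [495.0, 464.0], [516.0, 459.0], [469.0, 452.0], [490.0, 448.0], [511.0, 440.0]] [np.float64(-9.2), np.float64(-15.9)] [np.float64(44.0), np.float64(44.0)]
top [[516.0, 453.0], [496.0, 458.0], [474.0, 464.0], [513.0, 437.0], [492.0, 441.0], [470.0, 446.0]] [np.float64(166.0), np.float64(167.6)] [np.float64(43.0), np.float64(44.0)]
jar scene [316.8 215.2] [338.3 242.7]
jar top [332.4 188.4] [349.4 208.3]
bottle scene [359.  234.7] [378.7 264.8]
bottle top [361.3 165.1] [375.3 183.2]
vial scene [308.  201.6] [316.  222.1]
vial top [317.6 201.2] [324.  212.4]
[array([292.54447537, 189.79287569]), array([297.2000036 , 201.58851765])]
222 [np.int64(195), np.int64(196), np.int64(195), np.int64(197), np.int64(202), np.int64(109), np.int64(
[... 1132 characters left out ...]
4(143), np.int64(144), np.int64(142), np.int64(143), np.int64(140), np.int64(139), np.int64(135), np.int64(128), np.int64(114), np.int64(167), np.int64(195), np.int64(194), np.int64(194), np.int64(194), np.int64(195)]
234 [np.int64(173), np.int64(179), np.int64(183), np.int64(188), np.int64(196), np.int64(97), np.int64(103), np.int64(111), np.int64(118), np.int64(124), np.int64(127), np.int64(132), np.int64(136), np.int64(128), np.int64(128), np.int64(136), np.int64(138), np.int64(139), np.int64(138), np.int64(138), np.int64(138), np.int64(136), np.int64(132), np.int64(129), np.int64(122), np.int64(99), np.int64(197), np.int64(196), np.int64(194), np.int64(195), np.int64(194), np.int64(194)]
```

```bash
python3 - <<'E'
from h import *
for n,p in [("scene",(333,190)),("scene",(580,331)),("scene",(455,260)),("scene",(335,188)),("top",(295,184.5)),("top",(317,162)),("scene",(220,185)),("scene",(320,245)),("scene",(400,302))]: print(n,p,(onz(n,p,0)[:2]*1e3).round(0))
a=(220+583/4,125+318/4);b=(190+612/4,130+135/4)
print("green cap",tri(a,b)*1e3)
for c in((.4476,.049),(.4462,.0476)):
 for n in CAL: print([proj(n,(*c,z)).round(1) for z in(0,.038,.076)])
print((R.from_rotvec([-3.49408499e-01,-3.12202105,2.80249776e-03]).as_matrix()).round(3))
E
```

```text
scene (333, 190) [571. 127.]
scene (580, 331) [ 777. -585.]
scene (455, 260) [ 693. -299.]
scene (335, 188) [582. 133.]
top (295, 184.5) [567.  84.]
top (317, 162) [623. -26.]
scene (220, 185) [251. 341.]
scene (320, 245) [408. -75.]
scene (400, 302) [ 481. -333.]
green cap [539.75342142 -93.65768653 106.04634903]
[array([311.5, 215.2]), array([311.2, 205.5]), array([311. , 195.5])]
[array([315.1, 209.4]), array([315.1, 206.1]), array([315.1, 202.7])]
[array([311.3, 215.6]), array([311., 206.]), array([310.8, 195.9])]
[array([315.6, 209.6]), array([315.6, 206.4]), array([315.6, 202.9])]
[[-0.975  0.221 -0.   ]
 [ 0.221  0.975 -0.002]
 [-0.    -0.002 -1.   ]]
```

```bash
cat >> h.py <<'E'
def tm(yaw): # tool z down, tool y at world yaw
    y=np.array([np.cos(yaw),np.sin(yaw),0]);z=np.array([0,0,-1.]);return np.column_stack([np.cross(y,z),y,z])
def plan(wps,o,g):
    """wps: (x,y,z mm, yaw deg of tool y, nrows); polar interpolation; prints calls"""
    p=o["eef_pos"]*1e3;M=R.from_rotvec(o["eef_rot"]).as_matrix();yaw=np.degrees(np.arctan2(M[1,1],M[0,1]))
    rows=[];c=(np.hypot(*p[:2]),np.arctan2(p[1],p[0]),p[2],yaw)
    for x,y,z,w,n in wps:
        t=(np.hypot(x,y),np.arctan2(y,x),z,w)
        for i in range(1,n+1):
            q=[a+(b-a)*i/n for a,b in zip(c,t)];rows.append((np.array([q[0]*np.cos(q[1]),q[0]*np.sin(q[1]),q[2]]),tm(np.radians(q[3]))))
        c=t
    for k in range(0,len(rows),5):
        out=[]
        for P,T in rows[k:k+5]:
            s=(M.T@(P-p)).round(0);rv=R.from_matrix(M.T@T).as_rotvec().round(2)
            out.append([g,[int(v) for v in s],[float(v)+0. for v in rv]])
        print(str(out).replace(" ",""))
        p=p+M@np.array(out[-1][1]);M=M@R.from_rotvec(out[-1][2]).as_matrix()
def st(o):
    M=R.from_rotvec(o["eef_rot"]).as_matrix();print("t",round(o["time_s"],2),"pos",(o["eef_pos"]*1e3).round(1),"yaw",np.degrees(np.arctan2(M[1,1],M[0,1])).round(1),"tilt",np.degrees(np.arccos(-M[2,2])).round(2),"gap",round(o["finger_gap"],3),"F",o["force"].round(1),"q",o["q"].round(2))
E
python3 - <<'E'
from h import *
from workcell import r
o=r.get_obs();st(o)
print("tape",onz("scene",(220+57/4,125+143/4),.02),onz("top",(190+129/4,130+577/4),.02))
plan([(400,110,210,15,14),(445,-51,180,-6.5,4),(445,-51,120,-6.5,2)],o,100)
E
```

```text
t 0.1 pos [143.6 633.4 213.7] yaw 77.2 tilt 0.09 gap 1.001 F [-0.3 -0.4  0.1] q [-1.39  0.47 -0.01  1.6   0.01  1.07 -0.06]
tape [0.33596226 0.43252136 0.02      ] [0.33622145 0.43857769 0.02      ]
[[100,[-49,-19,0],[0.0,0.0,0.08]],[100,[-95,-41,1],[0.0,0.0,0.16]],[100,[-137,-66,1],[0.0,0.0,0.23]],[100,[-177,-95,1],[0.0,0.0,0.31]],[100,[-213,-125,2],[0.0,0.0,0.39]]]
[[100,[-42,-19,0],[0.0,0.0,0.08]],[100,[-82,-40,0],[0.0,0.0,0.15]],[100,[-118,-64,1],[0.0,0.0,0.23]],[100,[-152,-90,1],[0.0,0.0,0.31]],[100,[-182,-119,1],[0.0,0.0,0.39]]]
[[100,[-36,-18,1],[0.0,0.0,0.07]],[100,[-69,-38,1],[0.0,0.0,0.15]],[100,[-99,-61,1],[0.0,0.0,0.23]],[100,[-126,-85,2],[0.0,0.0,0.31]],[100,[-167,-91,9],[0.0,0.0,0.4]]]
[[100,[-41,6,8],[0.0,0.0,0.09]],[100,[-83,9,15],[0.0,0.0,0.19]],[100,[-127,7,23],[0.0,0.0,0.28]],[100,[-126,7,53],[0.0,0.0,0.28]],[100,[-126,7,83],[0.0,0.0,0.28]]]
```

>>> {"fn": "carry_out", "kwargs": {"increments": [[100,[-49,-19,0],[0,0,0.08]],[100,[-95,-41,1],[0,0,0.16]],[100,[-137,-66,1],[0,0,0.23]],[100,[-177,-95,1],[0,0,0.31]],[100,[-213,-125,2],[0,0,0.39]]]}}

```text
time_s: 0.72
eef_pos: [0.3249, 0.4633, 0.2123]
eef_rot: [0.953, 2.994, -0.001]
force: [0.4, -0.1, -0.0]
finger_gap: 0.999
```

>>> {"fn": "carry_out", "kwargs": {"increments": [[100,[-42,-19,0],[0,0,0.08]],[100,[-82,-40,0],[0,0,0.15]],[100,[-118,-64,1],[0,0,0.23]],[100,[-152,-90,1],[0,0,0.31]],[100,[-182,-119,1],[0,0,0.39]]]}}

```text
time_s: 1.35
eef_pos: [0.4045, 0.2613, 0.2114]
eef_rot: [1.514, 2.752, -0.0]
force: [-0.8, 0.9, -0.1]
finger_gap: 1.001
```

>>> {"fn": "carry_out", "kwargs": {"increments": [[100,[-36,-18,1],[0,0,0.07]],[100,[-69,-38,1],[0,0,0.15]],[100,[-99,-61,1],[0,0,0.23]],[100,[-126,-85,2],[0,0,0.31]],[100,[-167,-91,9],[0,0,0.4]]]}}

```text
time_s: 1.98
eef_pos: [0.4162, 0.0717, 0.2028]
eef_rot: [-2.031, -2.396, -0.002]
force: [0.4, -0.1, -0.0]
finger_gap: 0.998
```

>>> {"fn": "carry_out", "kwargs": {"increments": [[100,[-41,6,8],[0,0,0.09]],[100,[-83,9,15],[0,0,0.19]],[100,[-127,7,23],[0,0,0.28]],[100,[-126,7,53],[0,0,0.28]],[100,[-126,7,83],[0,0,0.28]]]}}

```text
time_s: 2.6
eef_pos: [0.4449, -0.0511, 0.1191]
eef_rot: [2.346, 2.089, 0.001]
force: [0.3, 0.2, -0.0]
finger_gap: 0.999
```

```bash
python3 - <<'E'
from h import *
from workcell import r
o=r.get_obs();st(o)
plan([(445,-51,110,-6.5,1),(445,-51,24,-6.5,4)],o,100)
for n in CAL:
    c=r.read_camera(n); cv2.imwrite(f"pics/{n}1.png",c["pixels"][:,:,::-1])
E
```

```text
t 2.6 pos [444.9 -51.1 119.1] yaw -6.6 tilt 0.06 gap 0.999 F [ 0.3  0.2 -0. ] q [-0.47  0.29  0.59  2.19 -0.25  0.72  0.17]
[[100,[0,0,9],[0.0,0.0,0.0]],[100,[0,0,31],[0.0,0.0,0.0]],[100,[0,0,52],[0.0,0.0,0.0]],[100,[0,0,74],[0.0,0.0,0.0]],[100,[0,0,95],[0.0,0.0,0.0]]]
```

View pics/scene1.png

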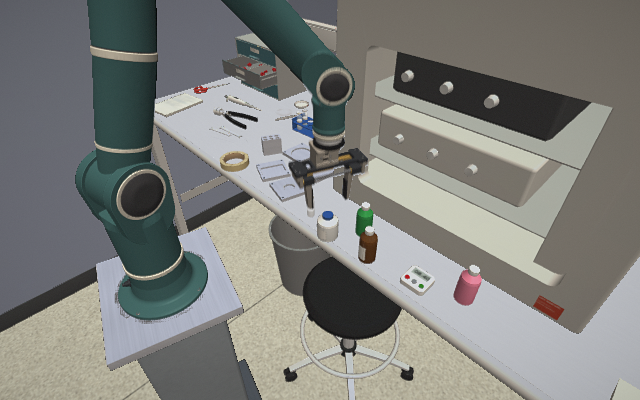

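The scene view shows the fingertips at (311,212) and (345,197). Their midpoint (328,204) lies straight above the jar cap (327,215), as expected. I descend.

>>> {"fn": "carry_out", "kwargs": {"increments": [[100,[0,0,20],[0,0,0]],[100,[0,0,40],[0,0,0]],[100,[0,0,60],[0,0,0]],[100,[0,0,80],[0,0,0]],[100,[0,0,95],[0,0,0]]]}}

```text
time_s: 3.32
eef_pos: [0.4457, -0.05, 0.0249]
eef_rot: [2.343, 2.093, 0.002]
force: [-0.1, 0.7, -0.6]
finger_gap: 0.999
```

>>> {"fn": "carry_out", "kwargs": {"increments": [[100,[0,0,0],[0,0,0]],[55,[0,0,0],[0,0,0]],[55,[0,0,0],[0,0,0]],[30,[0,0,0],[0,0,0]],[30,[0,0,0],[0,0,0]]]}}

```text
time_s: 3.95
eef_pos: [0.4455, -0.0498, 0.0249]
eef_rot: [2.342, 2.094, 0.001]
force: [-0.3, 1.3, 3.5]
finger_gap: 0.634
```

>>> {"fn": "carry_out", "kwargs": {"increments": [[30,[0,0,0],[0,0,0]],[30,[0,0,0],[0,0,0]],[30,[0,0,-5],[0,0,0]],[30,[0,0,-15],[0,0,0]],[30,[0,0,-30],[0,0,0]]]}}

```text
time_s: 4.58
eef_pos: [0.4449, -0.05, 0.0552]
eef_rot: [-2.342, -2.093, 0.001]
force: [0.5, -0.4, -1.1]
finger_gap: 0.635
```

```bash
python3 - <<'E'
from h import *
from workcell import r
o=r.get_obs();st(o)
for n in CAL:
    c=r.read_camera(n); cv2.imwrite(f"pics/{n}2.png",c["pixels"][:,:,::-1])
s=cv2.imread("pics/scene2.png");cv2.imwrite("pics/s2c.png",cv2.resize(s[150:270,270:430],None,fx=5,fy=5,interpolation=cv2.INTER_CUBIC))
plan([(445,-51,150,-6.5,3),(405,100,180,14,5),(430,220,180,27,5),(578,377,150,33,8),(578,377,80,33,4)],o,30)
E
```

```text
t 4.58 pos [444.9 -50.   55.2] yaw -6.4 tilt 0.04 gap 0.635 F [ 0.5 -0.4 -1.1] q [-0.39  0.42  0.51  2.22 -0.38  0.58  0.29]
[[30,[0,0,-32],[0.0,0.0,0.0]],[30,[-1,0,-63],[0.0,0.0,0.0]],[30,[-1,0,-95],[0.0,0.0,0.0]],[30,[30,-7,-101],[0.0,0.0,-0.07]],[30,[61,-16,-107],[0.0,0.0,-0.14]]]
[[30,[30,-8,-6],[0.0,0.0,-0.07]],[30,[60,-17,-12],[0.0,0.0,-0.15]],[30,[88,-29,-18],[0.0,0.0,-0.22]],[30,[110,-20,-18],[0.0,0.0,-0.26]],[30,[134,-13,-18],[0.0,0.0,-0.31]]]
[[30,[21,12,0],[0.0,0.0,-0.04]],[30,[43,24,0],[0.0,0.0,-0.09]],[30,[66,35,0],[0.0,0.0,-0.13]],[30,[76,59,4],[0.0,0.0,-0.15]],[30,[87,84,8],[0.0,0.0,-0.16]]]
[[30,[8,26,3],[0.0,0.0,-0.01]],[30,[16,51,7],[0.0,0.0,-0.03]],[30,[24,77,11],[0.0,0.0,-0.04]],[30,[34,103,15],[0.0,0.0,-0.05]],[30,[44,128,18],[0.0,0.0,-0.07]]]
[[30,[9,26,4],[0.0,0.0,-0.01]],[30,[9,26,22],[0.0,0.0,-0.01]],[30,[9,26,39],[0.0,0.0,-0.01]],[30,[9,26,57],[0.0,0.0,-0.01]],[30,[9,26,74],[0.0,0.0,-0.01]]]
```

View pics/s2c.png

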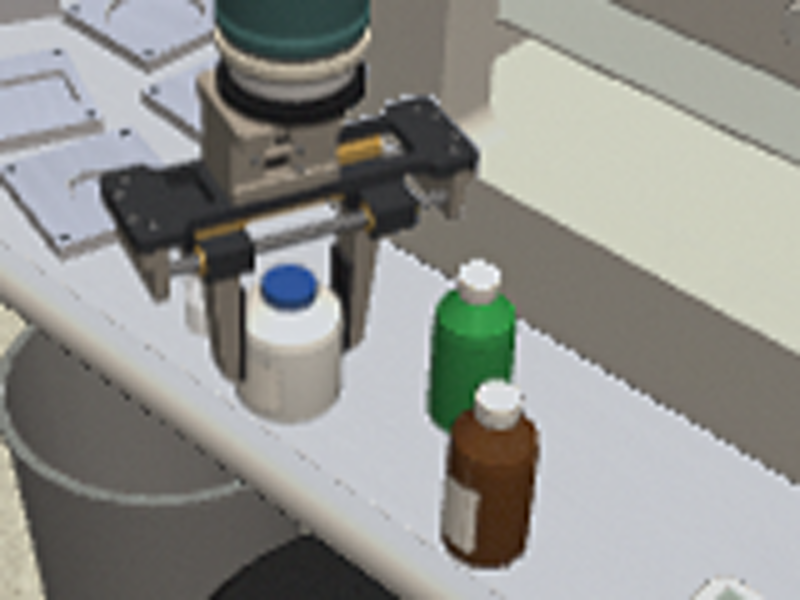

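The jar is held (opening 58 mm) and upright; the other bottles still stand. I carry it to its plate.

>>> {"fn": "carry_out", "kwargs": {"increments": [[30,[0,0,-32],[0,0,0]],[30,[-1,0,-63],[0,0,0]],[30,[-1,0,-95],[0,0,0]],[30,[30,-7,-101],[0,0,-0.07]],[30,[61,-16,-107],[0,0,-0.14]]]}}

```text
time_s: 5.3
eef_pos: [0.4362, 0.0133, 0.1623]
eef_rot: [2.188, 2.253, 0.002]
force: [-0.1, 1.0, -0.3]
finger_gap: 0.633
```

>>> {"fn": "carry_out", "kwargs": {"increments": [[30,[30,-8,-6],[0,0,-0.07]],[30,[60,-17,-12],[0,0,-0.15]],[30,[88,-29,-18],[0,0,-0.22]],[30,[110,-20,-18],[0,0,-0.26]],[30,[134,-13,-18],[0,0,-0.31]]]}}

```text
time_s: 5.92
eef_pos: [0.4206, 0.1472, 0.1798]
eef_rot: [1.814, 2.564, 0.001]
force: [-0.1, 0.8, -1.4]
finger_gap: 0.634
```

>>> {"fn": "carry_out", "kwargs": {"increments": [[30,[21,12,0],[0,0,-0.04]],[30,[43,24,0],[0,0,-0.09]],[30,[66,35,0],[0,0,-0.13]],[30,[76,59,4],[0,0,-0.15]],[30,[87,84,8],[0,0,-0.16]]]}}

```text
time_s: 6.55
eef_pos: [0.4703, 0.2578, 0.1713]
eef_rot: [-1.602, -2.702, 0.0]
force: [0.6, -0.4, -1.2]
finger_gap: 0.635
```

>>> {"fn": "carry_out", "kwargs": {"increments": [[30,[8,26,3],[0,0,-0.01]],[30,[16,51,7],[0,0,-0.03]],[30,[24,77,11],[0,0,-0.04]],[30,[34,103,15],[0,0,-0.05]],[30,[44,128,18],[0,0,-0.07]]]}}

```text
time_s: 7.18
eef_pos: [0.5615, 0.3576, 0.1526]
eef_rot: [-1.507, -2.756, 0.001]
force: [0.4, 0.6, -0.4]
finger_gap: 0.634
```

>>> {"fn": "carry_out", "kwargs": {"increments": [[30,[9,26,4],[0,0,-0.01]],[30,[9,26,22],[0,0,-0.01]],[30,[9,26,39],[0,0,-0.01]],[30,[9,26,57],[0,0,-0.01]],[30,[9,26,74],[0,0,-0.01]]]}}

```text
time_s: 7.8
eef_pos: [0.5779, 0.3767, 0.0782]
eef_rot: [-1.497, -2.762, 0.001]
force: [0.6, 0.0, -0.3]
finger_gap: 0.632
```

```bash
python3 - <<'E'
from h import *
from workcell import r
o=r.get_obs();st(o)
for n in CAL:
    c=r.read_camera(n); cv2.imwrite(f"pics/{n}3.png",c["pixels"][:,:,::-1])
s=cv2.imread("pics/scene3.png");cv2.imwrite("pics/s3c.png",cv2.resize(s[90:210,220:380],None,fx=5,fy=5,interpolation=cv2.INTER_CUBIC))
H=cv2.cvtColor(s,cv2.COLOR_BGR2HSV);m=((H[...,0]>95)&(H[...,0]<130)&(H[...,1]>120)).astype(np.uint8)
N,l,stt,c=cv2.connectedComponentsWithStats(m)
for i in range(1,N):
    if stt[i,4]>15:print(c[i],stt[i])
z=o["eef_pos"][2]+.055-.0;print("pred cap",proj("scene",(.578,.377,z)))
plan([(578,377,28,33,4)],o,30)
E
```

```text
t 7.8 pos [577.9 376.7  78.2] yaw 33.1 tilt 0.06 gap 0.632 F [ 0.6  0.  -0.3] q [-0.83  0.69  0.3   1.6  -0.24  0.88  0.14]
[321.26687117 133.55828221] [309 117  25  28 326]
[300.63333333 123.06666667] [298 121   7   5  30]
pred cap [299.50788724 123.03673242]
[[30,[0,0,13],[0.0,0.0,0.0]],[30,[0,0,25],[0.0,0.0,0.0]],[30,[0,0,38],[0.0,0.0,0.0]],[30,[0,0,50],[0.0,0.0,0.0]]]
```

View pics/s3c.png

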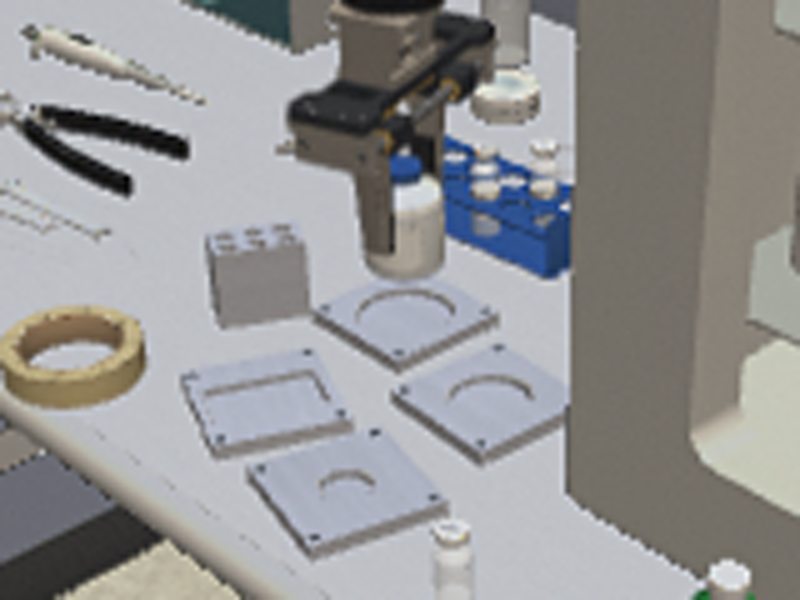

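The jar hangs over the jar plate: its cap is at (300.6,123) against a predicted (299.5,123), partly hidden by a finger. I lower it.

>>> {"fn": "carry_out", "kwargs": {"increments": [[30,[0,0,15],[0,0,0]],[30,[0,0,28],[0,0,0]],[30,[0,0,40],[0,0,0]],[30,[0,0,46],[0,0,0]],[30,[0,0,49],[0,0,0]]]}}

```text
time_s: 8.52
eef_pos: [0.5784, 0.3773, 0.0301]
eef_rot: [-1.496, -2.762, 0.0]
force: [-0.1, -0.6, -1.7]
finger_gap: 0.634
```

>>> {"fn": "carry_out", "kwargs": {"increments": [[30,[0,0,0],[0,0,0]],[30,[0,0,0],[0,0,0]]]}}

```text
time_s: 8.78
eef_pos: [0.5787, 0.3776, 0.0311]
eef_rot: [1.496, 2.762, 0.001]
force: [-0.2, 0.9, -1.3]
finger_gap: 0.633
```

>>> {"fn": "carry_out", "kwargs": {"increments": [[30,[0,0,1],[0,0,0]],[30,[0,0,2],[0,0,0]],[30,[0,0,2],[0,0,0]]]}}

```text
time_s: 9.15
eef_pos: [0.5785, 0.3775, 0.029]
eef_rot: [1.496, 2.762, 0.001]
force: [-1.3, 0.1, 2.6]
finger_gap: 0.637
```

>>> {"fn": "carry_out", "kwargs": {"increments": [[70,[0,0,0],[0,0,0]],[78,[0,0,0],[0,0,0]],[88,[0,0,0],[0,0,0]],[88,[0,0,0],[0,0,0]],[88,[0,0,0],[0,0,0]]]}}

```text
time_s: 9.78
eef_pos: [0.5784, 0.3774, 0.0285]
eef_rot: [1.496, 2.762, 0.0]
force: [-0.5, -0.1, -0.2]
finger_gap: 0.884
```

>>> {"fn": "carry_out", "kwargs": {"increments": [[88,[0,0,-25],[0,0,0]],[88,[0,0,-55],[0,0,0]],[88,[0,0,-90],[0,0,0]],[88,[0,0,-125],[0,0,0]],[88,[0,0,-150],[0,0,0]]]}}

```text
time_s: 10.4
eef_pos: [0.5788, 0.3776, 0.1805]
eef_rot: [1.496, 2.762, 0.003]
force: [0.8, 0.5, -0.8]
finger_gap: 0.877
```

```bash
python3 - <<'E'
from h import *
from workcell import r
o=r.get_obs();st(o)
plan([(430,200,200,25,6),(405,80,200,11,3),(440,-90,200,-11,4),(494,-176.5,180,-20,2)],o,100)
E
```

```text
t 10.4 pos [578.8 377.6 180.5] yaw 33.1 tilt 0.11 gap 0.877 F [ 0.8  0.5 -0.8] q [-0.85  0.58  0.33  1.54 -0.21  1.05  0.11]
[[100,[-16,-36,-3],[0.0,0.0,0.02]],[100,[-29,-73,-7],[0.0,0.0,0.05]],[100,[-42,-110,-10],[0.0,0.0,0.07]],[100,[-52,-147,-13],[0.0,0.0,0.09]],[100,[-61,-184,-17],[0.0,0.0,0.12]]]
[[100,[-11,-37,-3],[0.0,0.0,0.02]],[100,[-47,-59,-3],[0.0,0.0,0.1]],[100,[-79,-85,-3],[0.0,0.0,0.18]],[100,[-108,-112,-3],[0.0,0.0,0.27]],[100,[-150,-116,-3],[0.0,0.0,0.36]]]
[[100,[-42,7,0],[0.0,0.0,0.1]],[100,[-87,9,0],[0.0,0.0,0.19]],[100,[-131,7,0],[0.0,0.0,0.29]],[100,[-175,32,10],[0.0,0.0,0.37]],[100,[-223,52,20],[0.0,0.0,0.45]]]
```

>>> {"fn": "carry_out", "kwargs": {"increments": [[100,[-16,-36,-3],[0,0,0.02]],[100,[-29,-73,-7],[0,0,0.05]],[100,[-42,-110,-10],[0,0,0.07]],[100,[-52,-147,-13],[0,0,0.09]],[100,[-61,-184,-17],[0,0,0.12]]]}}

```text
time_s: 11.02
eef_pos: [0.4568, 0.2247, 0.1958]
eef_rot: [1.661, 2.667, 0.001]
force: [-0.2, -0.4, 0.4]
finger_gap: 0.999
```

>>> {"fn": "carry_out", "kwargs": {"increments": [[100,[-11,-37,-3],[0,0,0.02]],[100,[-47,-59,-3],[0,0,0.1]],[100,[-79,-85,-3],[0,0,0.18]],[100,[-108,-112,-3],[0,0,0.27]],[100,[-150,-116,-3],[0,0,0.36]]]}}

```text
time_s: 11.65
eef_pos: [0.4186, 0.0392, 0.1988]
eef_rot: [-2.111, -2.325, -0.002]
force: [1.1, 0.9, -0.4]
finger_gap: 1.001
```

>>> {"fn": "carry_out", "kwargs": {"increments": [[100,[-42,7,0],[0,0,0.1]],[100,[-87,9,0],[0,0,0.19]],[100,[-131,7,0],[0,0,0.29]],[100,[-175,32,10],[0,0,0.37]],[100,[-223,52,20],[0,0,0.45]]]}}

```text
time_s: 12.28
eef_pos: [0.4947, -0.1777, 0.1788]
eef_rot: [2.577, 1.796, 0.003]
force: [1.2, 0.2, 0.9]
finger_gap: 1.004
```

```bash
python3 - <<'E'
from h import *
from workcell import r
for n in CAL:
    c=r.read_camera(n); cv2.imwrite(f"pics/{n}4.png",c["pixels"][:,:,::-1])
o=r.get_obs();st(o)
s=cv2.imread("pics/scene4.png");cv2.imwrite("pics/s4c.png",cv2.resize(s[120:280,260:420],None,fx=3.7,fy=3.7,interpolation=cv2.INTER_CUBIC))
plan([(494,-176.5,130,-20,1),(494,-176.5,38,-20,5)],o,100)
E
```

```text
t 12.38 pos [ 494.1 -182.1  177.9] yaw -20.6 tilt 0.27 gap 0.997 F [-1.  -0.  -0.8] q [-0.33  0.36  0.76  1.98 -0.31  0.92  0.23]
[[100,[5,-2,48],[0.0,0.0,-0.01]],[100,[5,-2,66],[0.0,0.0,-0.01]],[100,[6,-2,85],[0.0,0.0,-0.01]],[100,[6,-2,103],[0.0,0.0,-0.01]],[100,[6,-2,121],[0.0,0.0,-0.01]]]
[[100,[0,0,19],[0.0,0.0,0.0]]]
```

View pics/s4c.png

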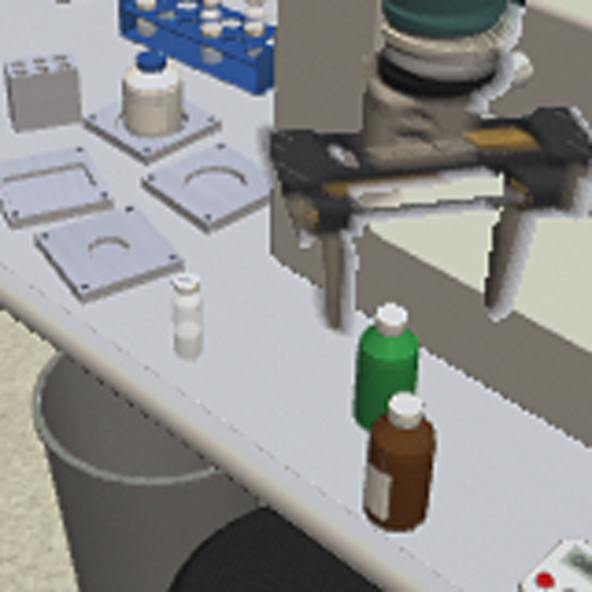

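The jar stands upright in its plate, with its cap at about (301,137) in the full frame. The arm was still settling, so I let it come to rest before descending on the bottle.

>>> {"fn": "carry_out", "kwargs": {"increments": [[100,[0,0,0],[0,0,0]],[100,[0,0,0],[0,0,0]]]}}

```text
time_s: 12.62
eef_pos: [0.4932, -0.1755, 0.1788]
eef_rot: [-2.574, -1.8, -0.002]
force: [-0.4, -0.1, -0.1]
finger_gap: 0.998
```

```bash
python3 - <<'E'
from h import *
from workcell import r
o=r.get_obs();st(o)
plan([(494,-176.5,130,-20,1),(494,-176.5,38,-20,4)],o,100)
E
```

```text
t 12.62 pos [ 493.2 -175.5  178.8] yaw -20.1 tilt 0.08 gap 0.998 F [-0.4 -0.1 -0.1] q [-0.34  0.35  0.76  1.98 -0.3   0.92  0.23]
[[100,[-1,1,49],[0.0,0.0,0.0]],[100,[-1,1,72],[0.0,0.0,0.0]],[100,[-1,1,95],[0.0,0.0,0.0]],[100,[-1,1,118],[0.0,0.0,0.0]],[100,[-1,1,141],[0.0,0.0,0.0]]]
```

>>> {"fn": "carry_out", "kwargs": {"increments": [[100,[-1,1,30],[0,0,0]],[100,[-1,1,60],[0,0,0]],[100,[-1,1,90],[0,0,0]],[100,[-1,1,120],[0,0,0]],[100,[-1,1,140],[0,0,0]]]}}

```text
time_s: 13.25
eef_pos: [0.4939, -0.1766, 0.038]
eef_rot: [-2.574, -1.8, -0.001]
force: [0.4, -0.2, -0.2]
finger_gap: 1.001
```

>>> {"fn": "carry_out", "kwargs": {"increments": [[100,[0,0,0],[0,0,0]],[60,[0,0,0],[0,0,0]],[40,[0,0,0],[0,0,0]],[20,[0,0,0],[0,0,0]],[20,[0,0,0],[0,0,0]]]}}

```text
time_s: 13.88
eef_pos: [0.4943, -0.1782, 0.0389]
eef_rot: [2.576, 1.798, 0.001]
force: [0.9, 0.5, -0.5]
finger_gap: 0.59
```

>>> {"fn": "carry_out", "kwargs": {"increments": [[20,[0,0,0],[0,0,0]],[20,[0,0,0],[0,0,0]],[20,[0,0,-5],[0,0,0]],[20,[0,0,-15],[0,0,0]],[20,[0,0,-30],[0,0,0]]]}}

```text
time_s: 14.5
eef_pos: [0.4938, -0.1782, 0.0693]
eef_rot: [-2.576, -1.798, 0.001]
force: [0.4, 0.1, -1.5]
finger_gap: 0.483
```

```bash
python3 - <<'E'
from h import *
from workcell import r
o=r.get_obs();st(o)
for n in CAL:
    c=r.read_camera(n); cv2.imwrite(f"pics/{n}5.png",c["pixels"][:,:,::-1])
s=cv2.imread("pics/scene5.png");cv2.imwrite("pics/s5c.png",cv2.resize(s[150:280,290:450],None,fx=4,fy=4,interpolation=cv2.INTER_CUBIC))
plan([(494,-176.5,190,-20,4),(430,-70,190,-9,4),(405,80,190,11,5),(430,170,190,20,4),(577,244.5,170,23,7),(577,244.5,100,23,3)],o,20)
E
```

```text
t 14.5 pos [ 493.8 -178.2   69.3] yaw -20.2 tilt 0.03 gap 0.483 F [ 0.4  0.1 -1.5] q [-0.22  0.53  0.64  2.05 -0.48  0.71  0.37]
[[20,[0,0,-30],[0.0,0.0,0.0]],[20,[1,0,-60],[0.0,0.0,0.0]],[20,[1,0,-91],[0.0,0.0,0.0]],[20,[2,0,-121],[0.0,0.0,0.0]],[20,[24,-23,-121],[0.0,0.0,-0.05]]]
[[20,[22,-23,0],[0.0,0.0,-0.05]],[20,[42,-47,0],[0.0,0.0,-0.1]],[20,[59,-71,0],[0.0,0.0,-0.15]],[20,[89,-81,0],[0.0,0.0,-0.22]],[20,[117,-93,0],[0.0,0.0,-0.28]]]
[[20,[30,-6,0],[0.0,0.0,-0.07]],[20,[60,-14,0],[0.0,0.0,-0.14]],[20,[88,-24,0],[0.0,0.0,-0.21]],[20,[109,-16,0],[0.0,0.0,-0.25]],[20,[132,-10,0],[0.0,0.0,-0.29]]]
[[20,[20,12,0],[0.0,0.0,-0.04]],[20,[42,22,0],[0.0,0.0,-0.08]],[20,[46,45,3],[0.0,0.0,-0.09]],[20,[50,69,6],[0.0,0.0,-0.1]],[20,[55,92,9],[0.0,0.0,-0.1]]]
[[20,[2,23,3],[0.0,0.0,-0.01]],[20,[5,46,6],[0.0,0.0,-0.02]],[20,[8,70,8],[0.0,0.0,-0.03]],[20,[10,93,11],[0.0,0.0,-0.03]],[20,[10,93,35],[0.0,0.0,-0.03]]]
[[20,[0,0,23],[0.0,0.0,0.0]],[20,[0,0,46],[0.0,0.0,0.0]]]
```

View pics/s5c.png

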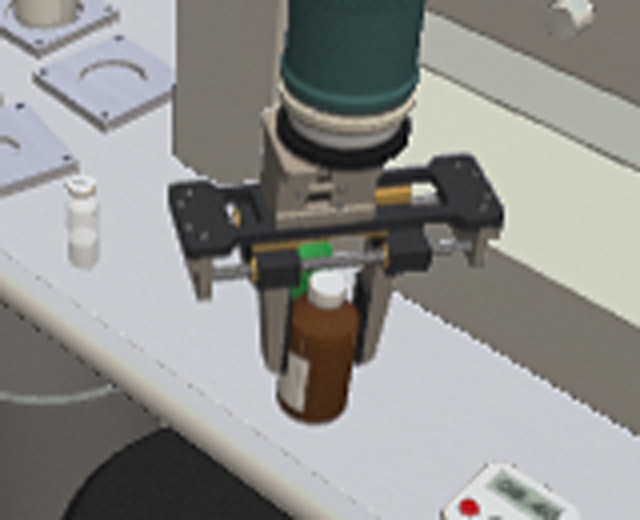

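The bottle is held (44 mm) and upright. I carry it to its plate.

>>> {"fn": "carry_out", "kwargs": {"increments": [[20,[0,0,-30],[0,0,0]],[20,[1,0,-60],[0,0,0]],[20,[1,0,-91],[0,0,0]],[20,[2,0,-121],[0,0,0]],[20,[24,-23,-121],[0,0,-0.05]]]}}

```text
time_s: 15.22
eef_pos: [0.4825, -0.1496, 0.1921]
eef_rot: [2.528, 1.857, 0.006]
force: [0.3, 1.5, -0.4]
finger_gap: 0.49
```

>>> {"fn": "carry_out", "kwargs": {"increments": [[20,[22,-23,0],[0,0,-0.05]],[20,[42,-47,0],[0,0,-0.1]],[20,[59,-71,0],[0,0,-0.15]],[20,[89,-81,0],[0,0,-0.22]],[20,[117,-93,0],[0,0,-0.28]]]}}

```text
time_s: 15.85
eef_pos: [0.4265, -0.0073, 0.1899]
eef_rot: [2.244, 2.199, 0.002]
force: [0.2, 0.6, -1.2]
finger_gap: 0.487
```

>>> {"fn": "carry_out", "kwargs": {"increments": [[20,[30,-6,0],[0,0,-0.07]],[20,[60,-14,0],[0,0,-0.14]],[20,[88,-24,0],[0,0,-0.21]],[20,[109,-16,0],[0,0,-0.25]],[20,[132,-10,0],[0,0,-0.29]]]}}

```text
time_s: 16.48
eef_pos: [0.4208, 0.1248, 0.1899]
eef_rot: [1.903, 2.499, 0.002]
force: [-0.2, 0.4, -1.6]
finger_gap: 0.484
```

>>> {"fn": "carry_out", "kwargs": {"increments": [[20,[20,12,0],[0,0,-0.04]],[20,[42,22,0],[0,0,-0.08]],[20,[46,45,3],[0,0,-0.09]],[20,[50,69,6],[0,0,-0.1]],[20,[55,92,9],[0,0,-0.1]]]}}

```text
time_s: 17.1
eef_pos: [0.4946, 0.2024, 0.1801]
eef_rot: [-1.776, -2.591, 0.001]
force: [-0.1, -0.2, -1.5]
finger_gap: 0.484
```

>>> {"fn": "carry_out", "kwargs": {"increments": [[20,[2,23,3],[0,0,-0.01]],[20,[5,46,6],[0,0,-0.02]],[20,[8,70,8],[0,0,-0.03]],[20,[10,93,11],[0,0,-0.03]],[20,[10,93,35],[0,0,-0.03]]]}}

```text
time_s: 17.73
eef_pos: [0.5795, 0.2462, 0.1459]
eef_rot: [1.735, 2.617, 0.005]
force: [-1.2, -0.0, -1.5]
finger_gap: 0.489
```

>>> {"fn": "carry_out", "kwargs": {"increments": [[20,[0,0,23],[0,0,0]],[20,[0,0,46],[0,0,0]],[20,[0,0,46],[0,0,0]]]}}

```text
time_s: 18.1
eef_pos: [0.5755, 0.2442, 0.0972]
eef_rot: [-1.736, -2.616, 0.006]
force: [0.7, -0.1, -1.5]
finger_gap: 0.482
```

```bash
python3 - <<'E'
from h import *
from workcell import r
o=r.get_obs();st(o)
for n in CAL:
    c=r.read_camera(n); cv2.imwrite(f"pics/{n}6.png",c["pixels"][:,:,::-1])
s=cv2.imread("pics/scene6.png");cv2.imwrite("pics/s6c.png",cv2.resize(s[90:220,240:400],None,fx=4,fy=4,interpolation=cv2.INTER_CUBIC))
b=o["eef_pos"];print("pred base",[proj("scene",(.577,.2445,z)) for z in (b[2]-.0389,b[2]+.066)])
plan([(577,244.5,43,23,4)],o,20)
E
```

```text
t 18.1 pos [575.5 244.2  97.2] yaw 22.9 tilt 0.26 gap 0.482 F [ 0.7 -0.1 -1.5] q [-0.76  0.59  0.42  1.77 -0.3   0.85  0.2 ]
pred base [array([317.37375935, 158.10138378]), array([317.11767839, 130.78096341])]
[[20,[0,0,14],[0.0,0.0,0.0]],[20,[0,1,27],[0.0,0.0,0.0]],[20,[0,1,41],[0.0,0.0,0.0]],[20,[0,2,54],[0.0,0.0,0.0]]]
```

View pics/s6c.png

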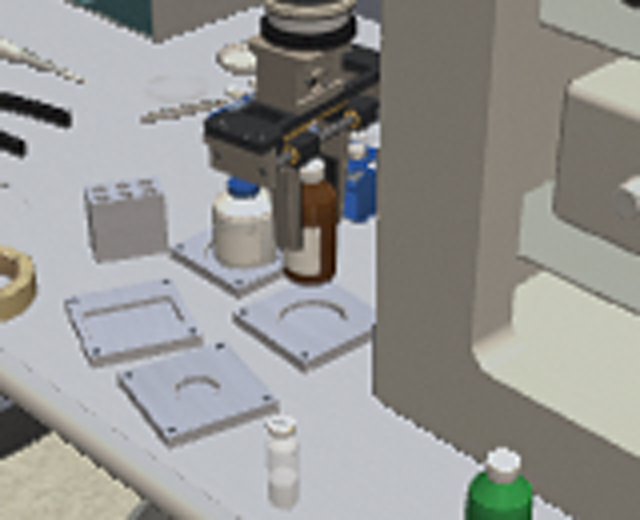

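The bottle hangs over its plate, cap at (318,132) against a predicted (317,131). I lower it.

>>> {"fn": "carry_out", "kwargs": {"increments": [[20,[0,0,14],[0,0,0]],[20,[0,1,27],[0,0,0]],[20,[0,1,38],[0,0,0]],[20,[0,1,47],[0,0,0]],[20,[0,1,51],[0,0,0]]]}}

```text
time_s: 18.82
eef_pos: [0.5776, 0.2442, 0.0478]
eef_rot: [-1.739, -2.616, 0.001]
force: [0.4, -0.3, -1.7]
finger_gap: 0.487
```

>>> {"fn": "carry_out", "kwargs": {"increments": [[20,[0,0,0],[0,0,0]],[20,[0,0,0],[0,0,0]],[20,[0,0,0],[0,0,0]]]}}

```text
time_s: 19.2
eef_pos: [0.5782, 0.2446, 0.049]
eef_rot: [1.738, 2.616, 0.001]
force: [-0.1, -0.7, -2.2]
finger_gap: 0.486
```

>>> {"fn": "carry_out", "kwargs": {"increments": [[20,[0,-1,2],[0,0,0]],[20,[0,-1,4],[0,0,0]],[20,[0,-1,6],[0,0,0]],[20,[0,-1,6],[0,0,0]]]}}

```text
time_s: 19.7
eef_pos: [0.577, 0.2441, 0.0427]
eef_rot: [-1.738, -2.617, -0.0]
force: [-1.0, -0.1, 0.6]
finger_gap: 0.487
```

>>> {"fn": "carry_out", "kwargs": {"increments": [[55,[0,0,0],[0,0,0]],[62,[0,0,0],[0,0,0]],[75,[0,0,0],[0,0,0]],[75,[0,0,0],[0,0,0]],[75,[0,0,0],[0,0,0]]]}}

```text
time_s: 20.32
eef_pos: [0.577, 0.244, 0.0426]
eef_rot: [1.739, 2.617, 0.0]
force: [0.1, 0.5, -0.7]
finger_gap: 0.753
```

>>> {"fn": "carry_out", "kwargs": {"increments": [[75,[0,0,-25],[0,0,0]],[75,[0,0,-55],[0,0,0]],[75,[0,0,-90],[0,0,0]],[75,[0,0,-120],[0,0,0]],[75,[0,0,-145],[0,0,0]]]}}

```text
time_s: 20.95
eef_pos: [0.5771, 0.2441, 0.189]
eef_rot: [1.738, 2.616, 0.002]
force: [-0.1, 0.4, 0.2]
finger_gap: 0.753
```

```bash
python3 - <<'E'
from h import *
from workcell import r
o=r.get_obs();st(o)
plan([(440,180,190,22,5),(446.5,49,160,6,5)],o,75)
E
```

```text
t 20.95 pos [577.1 244.1 189. ] yaw 22.8 tilt 0.06 gap 0.753 F [-0.1  0.4  0.2] q [-0.8   0.47  0.46  1.71 -0.24  1.01  0.15]
[[75,[-1,-30,0],[0.0,0.0,0.0]],[75,[-3,-60,0],[0.0,0.0,0.01]],[75,[-4,-91,-1],[0.0,0.0,0.01]],[75,[-5,-121,-1],[0.0,0.0,0.01]],[75,[-6,-151,-1],[0.0,0.0,0.01]]]
[[75,[-26,-6,6],[0.0,0.0,0.06]],[75,[-52,-14,12],[0.0,0.0,0.12]],[75,[-77,-22,18],[0.0,0.0,0.17]],[75,[-101,-32,24],[0.0,0.0,0.23]],[75,[-124,-44,30],[0.0,0.0,0.28]]]
```

```bash
python3 - <<'E'
from h import *
from workcell import r
o=r.get_obs();st(o)
plan([(420,190,190,23,5),(408,80,180,11,4),(446.5,49,150,6,4),(446.5,49,90,6,2)],o,75)
E
```

```text
t 20.95 pos [577.1 244.1 189. ] yaw 22.8 tilt 0.06 gap 0.753 F [-0.1  0.4  0.2] q [-0.8   0.47  0.46  1.71 -0.24  1.01  0.15]
[[75,[3,-33,0],[0.0,0.0,0.0]],[75,[5,-66,0],[0.0,0.0,0.0]],[75,[8,-99,-1],[0.0,0.0,0.0]],[75,[9,-133,-1],[0.0,0.0,0.0]],[75,[11,-166,-1],[0.0,0.0,0.0]]]
[[75,[-26,-11,2],[0.0,0.0,0.05]],[75,[-51,-24,5],[0.0,0.0,0.1]],[75,[-75,-38,7],[0.0,0.0,0.15]],[75,[-97,-54,10],[0.0,0.0,0.21]],[75,[-107,-47,17],[0.0,0.0,0.23]]]
[[75,[-9,8,8],[0.0,0.0,0.02]],[75,[-19,16,15],[0.0,0.0,0.04]],[75,[-29,24,23],[0.0,0.0,0.06]],[75,[-29,24,53],[0.0,0.0,0.06]],[75,[-29,24,83],[0.0,0.0,0.06]]]
```

>>> {"fn": "carry_out", "kwargs": {"increments": [[75,[3,-33,0],[0,0,0]],[75,[5,-66,0],[0,0,0]],[75,[8,-99,-1],[0,0,0]],[75,[9,-133,-1],[0,0,0]],[75,[11,-166,-1],[0,0,0]]]}}

```text
time_s: 21.58
eef_pos: [0.4186, 0.1894, 0.1887]
eef_rot: [-1.739, -2.617, -0.001]
force: [-0.3, 0.3, 0.7]
finger_gap: 0.751
```

>>> {"fn": "carry_out", "kwargs": {"increments": [[75,[-26,-11,2],[0,0,0.05]],[75,[-51,-24,5],[0,0,0.1]],[75,[-75,-38,7],[0,0,0.15]],[75,[-97,-54,10],[0,0,0.21]],[75,[-107,-47,17],[0,0,0.23]]]}}

```text
time_s: 22.2
eef_pos: [0.4175, 0.0709, 0.1715]
eef_rot: [-2.033, -2.394, -0.001]
force: [-0.2, 0.7, 0.1]
finger_gap: 0.751
```

>>> {"fn": "carry_out", "kwargs": {"increments": [[75,[-9,8,8],[0,0,0.02]],[75,[-19,16,15],[0,0,0.04]],[75,[-29,24,23],[0,0,0.06]],[75,[-29,24,53],[0,0,0.06]],[75,[-29,24,60],[0,0,0.06]]]}}

```text
time_s: 22.82
eef_pos: [0.4455, 0.0478, 0.1099]
eef_rot: [-2.098, -2.336, 0.006]
force: [-0.2, 0.7, -0.0]
finger_gap: 0.75
```

>>> {"fn": "carry_out", "kwargs": {"increments": [[75,[0,0,0],[0,0,0]],[75,[0,0,0],[0,0,0]]]}}

```text
time_s: 23.08
eef_pos: [0.4469, 0.0485, 0.1123]
eef_rot: [2.098, 2.338, 0.002]
force: [0.1, -0.4, 0.4]
finger_gap: 0.749
```

```bash
python3 - <<'E'
from h import *
from workcell import r
for n in CAL:
    c=r.read_camera(n); cv2.imwrite(f"pics/{n}7.png",c["pixels"][:,:,::-1])
o=r.get_obs();st(o)
s=cv2.imread("pics/scene7.png");cv2.imwrite("pics/s7c.png",cv2.resize(s[100:230,250:390],None,fx=4.5,fy=4.5,interpolation=cv2.INTER_CUBIC))
plan([(446.5,49,26,6,5)],o,75)
E
```

```text
t 23.18 pos [446.9  48.7 112.3] yaw 6.2 tilt 0.1 gap 0.747 F [-0.7 -0.2  0.1] q [-0.68  0.31  0.59  2.19 -0.27  0.7   0.19]
[[75,[0,0,17],[0.0,0.0,0.0]],[75,[0,0,35],[0.0,0.0,0.0]],[75,[0,0,52],[0.0,0.0,0.0]],[75,[0,0,69],[0.0,0.0,0.0]],[75,[0,0,86],[0.0,0.0,0.0]]]
```

View pics/s7c.png

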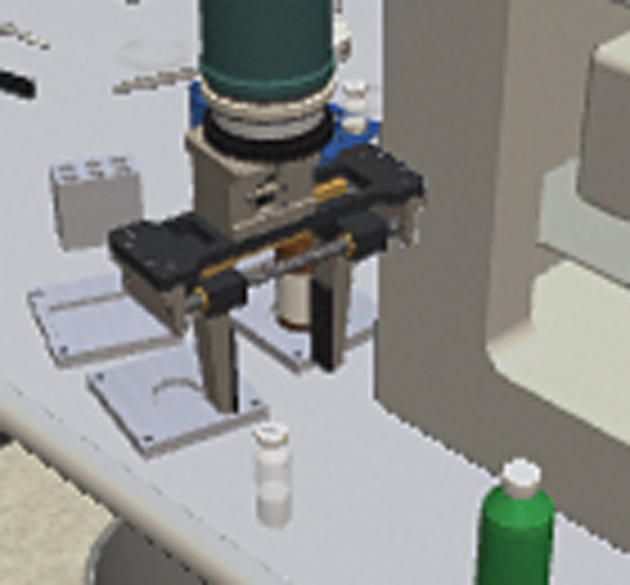

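The vial, with its cap at (310,196), sits directly under the finger midpoint (311.5,186). The bottle is upright in its plate behind. I descend and grasp.

>>> {"fn": "carry_out", "kwargs": {"increments": [[75,[0,0,17],[0,0,0]],[75,[0,0,35],[0,0,0]],[75,[0,0,52],[0,0,0]],[75,[0,0,69],[0,0,0]],[75,[0,0,86],[0,0,0]]]}}

```text
time_s: 23.8
eef_pos: [0.4465, 0.0485, 0.0247]
eef_rot: [2.098, 2.338, 0.001]
force: [0.1, -0.9, 0.8]
finger_gap: 0.747
```

>>> {"fn": "carry_out", "kwargs": {"increments": [[50,[0,0,0],[0,0,0]],[40,[0,0,0],[0,0,0]],[32,[0,0,0],[0,0,0]],[26,[0,0,0],[0,0,0]],[10,[0,0,0],[0,0,0]]]}}

```text
time_s: 24.42
eef_pos: [0.4465, 0.0486, 0.0259]
eef_rot: [2.098, 2.338, 0.001]
force: [-0.3, 0.4, 1.1]
finger_gap: 0.242
```

>>> {"fn": "carry_out", "kwargs": {"increments": [[10,[0,0,0],[0,0,0]],[10,[0,0,0],[0,0,0]],[10,[0,0,0],[0,0,0]]]}}

```text
time_s: 24.8
eef_pos: [0.4465, 0.0485, 0.0259]
eef_rot: [2.098, 2.338, 0.001]
force: [-1.0, 0.8, 5.8]
finger_gap: 0.245
```

>>> {"fn": "carry_out", "kwargs": {"increments": [[10,[0,0,-10],[0,0,0]],[10,[0,0,-30],[0,0,0]],[10,[0,0,-55],[0,0,0]],[10,[0,0,-80],[0,0,0]],[10,[0,0,-80],[0,0,0]]]}}

```text
time_s: 25.42
eef_pos: [0.4475, 0.0488, 0.1072]
eef_rot: [2.097, 2.337, 0.006]
force: [-0.1, 0.4, -0.0]
finger_gap: 0.241
```

```bash
python3 - <<'E'
from h import *
from workcell import r
for n in CAL:
    c=r.read_camera(n); cv2.imwrite(f"pics/{n}8.png",c["pixels"][:,:,::-1])
o=r.get_obs();st(o)
s=cv2.imread("pics/scene8.png");cv2.imwrite("pics/s8c.png",cv2.resize(s[100:230,250:390],None,fx=4.5,fy=4.5,interpolation=cv2.INTER_CUBIC))
plan([(408,80,140,11,3),(444.5,200,140,24,5),(444.5,200,80,24,3)],o,10)
E
```

```text
t 25.52 pos [446.1  48.6 105.5] yaw 6.2 tilt 0.02 gap 0.241 F [-0.2 -0.7 -0.2] q [-0.69  0.32  0.59  2.2  -0.28  0.69  0.21]
[[10,[12,-11,-11],[0.0,0.0,-0.03]],[10,[24,-23,-23],[0.0,0.0,-0.06]],[10,[35,-34,-34],[0.0,0.0,-0.08]],[10,[56,-22,-34],[0.0,0.0,-0.13]],[10,[78,-11,-34],[0.0,0.0,-0.17]]]
[[10,[21,14,0],[0.0,0.0,-0.05]],[10,[44,26,0],[0.0,0.0,-0.1]],[10,[67,38,0],[0.0,0.0,-0.14]],[10,[67,38,20],[0.0,0.0,-0.14]],[10,[67,38,40],[0.0,0.0,-0.14]]]
[[10,[0,0,20],[0.0,0.0,0.0]]]
```

View pics/s8c.png

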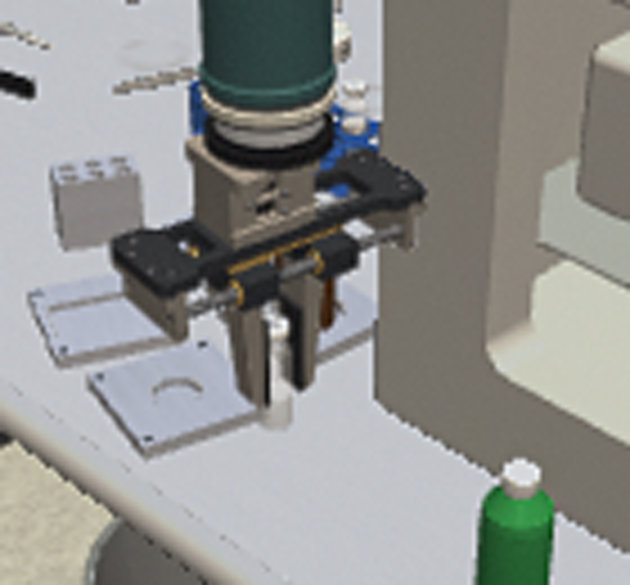

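The vial is held upright (22 mm). I move it over its plate.

>>> {"fn": "carry_out", "kwargs": {"increments": [[10,[12,-11,-11],[0,0,-0.03]],[10,[24,-23,-23],[0,0,-0.06]],[10,[35,-34,-34],[0,0,-0.08]],[10,[56,-22,-34],[0,0,-0.13]],[10,[78,-11,-34],[0,0,-0.17]]]}}

```text
time_s: 26.15
eef_pos: [0.4278, 0.1264, 0.1391]
eef_rot: [1.889, 2.51, -0.0]
force: [0.6, -0.3, -0.3]
finger_gap: 0.237
```

>>> {"fn": "carry_out", "kwargs": {"increments": [[10,[21,14,0],[0,0,-0.05]],[10,[44,26,0],[0,0,-0.1]],[10,[67,38,0],[0,0,-0.14]],[10,[67,38,20],[0,0,-0.14]],[10,[67,38,40],[0,0,-0.14]]]}}

```text
time_s: 26.78
eef_pos: [0.4454, 0.2012, 0.099]
eef_rot: [1.709, 2.636, 0.001]
force: [-0.7, -1.3, -0.3]
finger_gap: 0.244
```

>>> {"fn": "carry_out", "kwargs": {"increments": [[10,[0,0,20],[0,0,0]],[10,[0,0,20],[0,0,0]],[10,[0,0,20],[0,0,0]]]}}

```text
time_s: 27.15
eef_pos: [0.4456, 0.2002, 0.08]
eef_rot: [1.711, 2.634, 0.001]
force: [0.4, -0.2, -0.3]
finger_gap: 0.238
```

```bash
python3 - <<'E'
from h import *
from workcell import r
for n in CAL:
    c=r.read_camera(n); cv2.imwrite(f"pics/{n}9.png",c["pixels"][:,:,::-1])
o=r.get_obs();st(o)
s=cv2.imread("pics/scene9.png");cv2.imwrite("pics/s9c.png",cv2.resize(s[110:220,230:370],None,fx=5.5,fy=5.5,interpolation=cv2.INTER_CUBIC))
b=o["eef_pos"];print([ (proj("scene",(.4445,.200,z))-(230,110))*5.5 for z in (b[2]-.0259,b[2]+.05,.004)])
plan([(444.5,200,35,24,5)],o,10)
E
```

```text
t 27.25 pos [445.7 200.2  80.4] yaw 24.0 tilt 0.09 gap 0.241 F [-0.3  0.   0. ] q [-0.86  0.42  0.44  2.12 -0.29  0.66  0.2 ]
[array([320.62985207, 364.49151937]), array([313.0384037 , 254.25653664]), array([325.35599967, 433.11963534])]
[[10,[0,0,9],[0.0,0.0,0.0]],[10,[0,-1,18],[0.0,0.0,0.0]],[10,[0,-1,27],[0.0,0.0,0.0]],[10,[0,-1,36],[0.0,0.0,0.0]],[10,[0,-1,45],[0.0,0.0,0.0]]]
```

View pics/s9c.png

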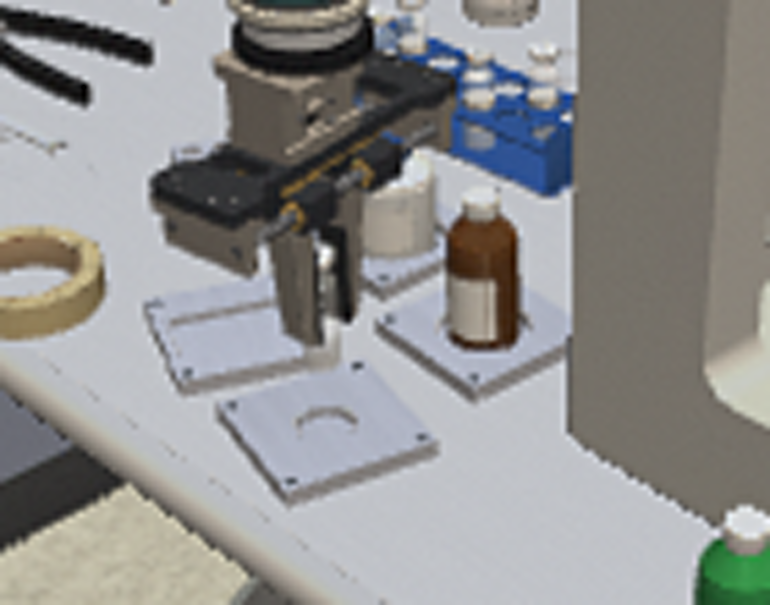

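The vial's base at crop (321,362) matches the prediction, and the recess centre at (326,430) is right below. I lower it.

>>> {"fn": "carry_out", "kwargs": {"increments": [[10,[0,0,12],[0,0,0]],[10,[0,-1,24],[0,0,0]],[10,[0,-1,36],[0,0,0]],[10,[0,-1,43],[0,0,0]],[10,[0,-1,46],[0,0,0]]]}}

```text
time_s: 27.88
eef_pos: [0.444, 0.199, 0.0329]
eef_rot: [-1.712, -2.634, 0.001]
force: [0.0, -0.1, 0.5]
finger_gap: 0.237
```

>>> {"fn": "carry_out", "kwargs": {"increments": [[10,[0,0,1],[0,0,0]],[10,[0,0,3],[0,0,0]],[10,[0,0,5],[0,0,0]],[10,[0,0,5],[0,0,0]]]}}

```text
time_s: 28.38
eef_pos: [0.4445, 0.1994, 0.0298]
eef_rot: [-1.712, -2.633, -0.002]
force: [-3.2, -1.5, 13.8]
finger_gap: 0.241
```

>>> {"fn": "carry_out", "kwargs": {"increments": [[10,[0,0,-1],[0,0,0]],[28,[0,0,-1],[0,0,0]],[34,[0,0,-1],[0,0,0]],[50,[0,0,-1],[0,0,0]],[50,[0,0,-1],[0,0,0]]]}}

```text
time_s: 29.0
eef_pos: [0.4442, 0.1991, 0.0295]
eef_rot: [-1.712, -2.634, 0.0]
force: [0.1, 1.0, -0.3]
finger_gap: 0.495
```

>>> {"fn": "carry_out", "kwargs": {"increments": [[50,[0,0,-20],[0,0,0]],[50,[0,0,-45],[0,0,0]],[50,[0,0,-75],[0,0,0]],[50,[0,0,-105],[0,0,0]],[50,[0,0,-130],[0,0,0]]]}}

```text
time_s: 29.62
eef_pos: [0.4443, 0.1992, 0.1607]
eef_rot: [1.712, 2.634, 0.001]
force: [-0.0, -0.3, 0.3]
finger_gap: 0.498
```

```bash
python3 - <<'E'
from h import *
from workcell import r
o=r.get_obs();st(o)
plan([(430,330,170,45,5),(492.5,452,150,76.5,6),(492.5,452,110,76.5,2)],o,75)
E
```

```text
t 29.62 pos [444.3 199.2 160.7] yaw 23.9 tilt 0.04 gap 0.498 F [-0.  -0.3  0.3] q [-0.93  0.28  0.51  2.07 -0.18  0.84  0.11]
[[75,[23,10,-2],[0.0,0.0,-0.07]],[75,[47,20,-4],[0.0,0.0,-0.15]],[75,[73,28,-6],[0.0,0.0,-0.22]],[75,[99,35,-7],[0.0,0.0,-0.29]],[75,[125,40,-9],[0.0,0.0,-0.37]]]
[[75,[6,22,3],[0.0,0.0,-0.09]],[75,[12,44,6],[0.0,0.0,-0.18]],[75,[18,66,10],[0.0,0.0,-0.27]],[75,[26,87,13],[0.0,0.0,-0.36]],[75,[34,109,16],[0.0,0.0,-0.46]]]
[[75,[-2,23,4],[0.0,0.0,-0.09]],[75,[-2,23,24],[0.0,0.0,-0.09]],[75,[-2,23,44],[0.0,0.0,-0.09]]]
```

>>> {"fn": "carry_out", "kwargs": {"increments": [[75,[23,10,-2],[0,0,-0.07]],[75,[47,20,-4],[0,0,-0.15]],[75,[73,28,-6],[0,0,-0.22]],[75,[99,35,-7],[0,0,-0.29]],[75,[125,40,-9],[0,0,-0.37]]]}}

```text
time_s: 30.25
eef_pos: [0.4292, 0.3316, 0.168]
eef_rot: [-1.19, -2.907, 0.002]
force: [0.9, -0.8, 0.4]
finger_gap: 0.752
```

>>> {"fn": "carry_out", "kwargs": {"increments": [[75,[6,22,3],[0,0,-0.09]],[75,[12,44,6],[0,0,-0.18]],[75,[18,66,10],[0,0,-0.27]],[75,[26,87,13],[0,0,-0.36]],[75,[34,109,16],[0,0,-0.46]]]}}

```text
time_s: 30.88
eef_pos: [0.4824, 0.4326, 0.152]
eef_rot: [-0.495, -3.102, 0.001]
force: [-0.4, 0.4, 0.1]
finger_gap: 0.751
```

>>> {"fn": "carry_out", "kwargs": {"increments": [[75,[-2,23,4],[0,0,-0.09]],[75,[-2,23,24],[0,0,-0.09]],[75,[-2,23,44],[0,0,-0.09]],[75,[-2,23,44],[0,0,-0.09]],[75,[-2,23,44],[0,0,-0.09]]]}}

```text
time_s: 31.5
eef_pos: [0.4921, 0.4516, 0.1087]
eef_rot: [0.366, 3.12, -0.0]
force: [0.2, -0.6, -0.0]
finger_gap: 0.75
```

```bash
python3 - <<'E'
from h import *
from workcell import r
for n in CAL:
    c=r.read_camera(n); cv2.imwrite(f"pics/{n}10.png",c["pixels"][:,:,::-1])
o=r.get_obs();st(o)
s=cv2.imread("pics/scene10.png");cv2.imwrite("pics/s10c.png",cv2.resize(s[80:210,220:360],None,fx=4.5,fy=4.5,interpolation=cv2.INTER_CUBIC))
plan([(492.5,452,28,76.5,5)],o,75)
E
```

```text
t 31.6 pos [492.4 452.2 109.5] yaw 76.6 tilt 0.08 gap 0.751 F [-1.   0.1  0.1] q [-0.95  0.61  0.23  1.65 -0.17  0.9   0.68]
[[75,[0,0,16],[0.0,0.0,0.0]],[75,[0,0,33],[0.0,0.0,0.0]],[75,[0,0,49],[0.0,0.0,0.0]],[75,[0,0,65],[0.0,0.0,0.0]],[75,[0,0,81],[0.0,0.0,0.0]]]
```

View pics/s10c.png

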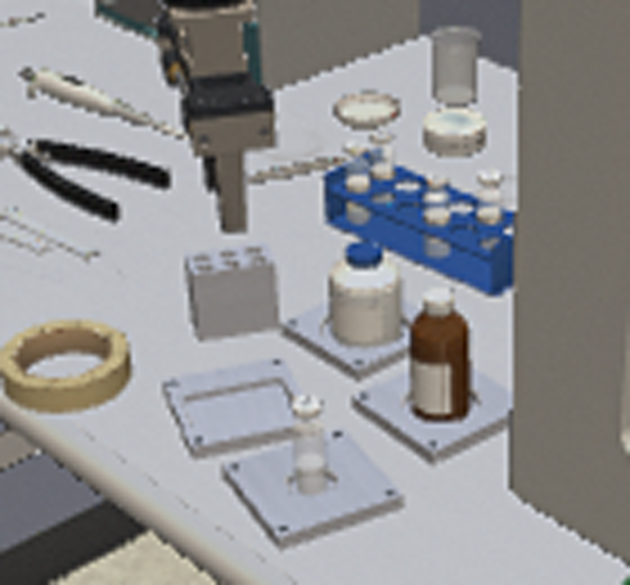

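All three round items stand in their recesses: jar near (301,145), bottle (317,163), vial (289,178). The gripper is above the block. I descend.

>>> {"fn": "carry_out", "kwargs": {"increments": [[75,[0,0,16],[0,0,0]],[75,[0,0,33],[0,0,0]],[75,[0,0,49],[0,0,0]],[75,[0,0,65],[0,0,0]],[75,[0,0,81],[0,0,0]]]}}

```text
time_s: 32.22
eef_pos: [0.4919, 0.452, 0.0262]
eef_rot: [-0.365, -3.12, 0.001]
force: [0.2, -0.7, -0.6]
finger_gap: 0.748
```

>>> {"fn": "carry_out", "kwargs": {"increments": [[60,[0,0,0],[0,0,0]],[50,[0,0,0],[0,0,0]],[42,[0,0,0],[0,0,0]],[25,[0,0,0],[0,0,0]],[25,[0,0,0],[0,0,0]]]}}

```text
time_s: 32.85
eef_pos: [0.4923, 0.4521, 0.0283]
eef_rot: [0.365, 3.12, 0.001]
force: [-1.4, -0.4, 3.6]
finger_gap: 0.389
```

>>> {"fn": "carry_out", "kwargs": {"increments": [[25,[0,0,0],[0,0,0]],[25,[0,0,0],[0,0,0]],[25,[0,0,0],[0,0,0]]]}}

```text
time_s: 33.22
eef_pos: [0.4923, 0.4521, 0.0284]
eef_rot: [0.365, 3.12, 0.0]
force: [-0.9, -1.4, 5.4]
finger_gap: 0.392
```

>>> {"fn": "carry_out", "kwargs": {"increments": [[25,[0,0,-10],[0,0,0]],[25,[0,0,-30],[0,0,0]],[25,[0,0,-55],[0,0,0]],[25,[0,0,-80],[0,0,0]],[25,[0,0,-80],[0,0,0]]]}}

```text
time_s: 33.85
eef_pos: [0.4934, 0.4536, 0.1108]
eef_rot: [0.364, 3.117, 0.007]
force: [-0.2, 0.5, -3.0]
finger_gap: 0.389
```

```bash
python3 - <<'E'
from h import *
from workcell import r
for n in CAL:
    c=r.read_camera(n); cv2.imwrite(f"pics/{n}11.png",c["pixels"][:,:,::-1])
o=r.get_obs();st(o)
s=cv2.imread("pics/scene11.png");t=cv2.imread("pics/top11.png")
cv2.imwrite("pics/s11c.png",np.hstack([cv2.resize(s[80:180,220:300],None,fx=5,fy=5,interpolation=cv2.INTER_CUBIC),cv2.resize(t[190:290,170:250],None,fx=5,fy=5,interpolation=cv2.INTER_CUBIC)]))
plan([(439,323.5,110,82.2,6),(439,323.5,80,82.2,1)],o,25)
E
```

```text
t 33.95 pos [491.8 452.2 107.7] yaw 76.7 tilt 0.02 gap 0.391 F [-0.7  0.2 -2. ] q [-0.95  0.61  0.23  1.65 -0.17  0.9   0.68]
[[25,[2,-24,0],[0.0,0.0,-0.02]],[25,[4,-47,-1],[0.0,0.0,-0.03]],[25,[8,-70,-1],[0.0,0.0,-0.05]],[25,[12,-93,-2],[0.0,0.0,-0.06]],[25,[16,-115,-2],[0.0,0.0,-0.08]]]
[[25,[7,-22,0],[0.0,0.0,-0.02]],[25,[7,-22,30],[0.0,0.0,-0.02]]]
```

View pics/s11c.png

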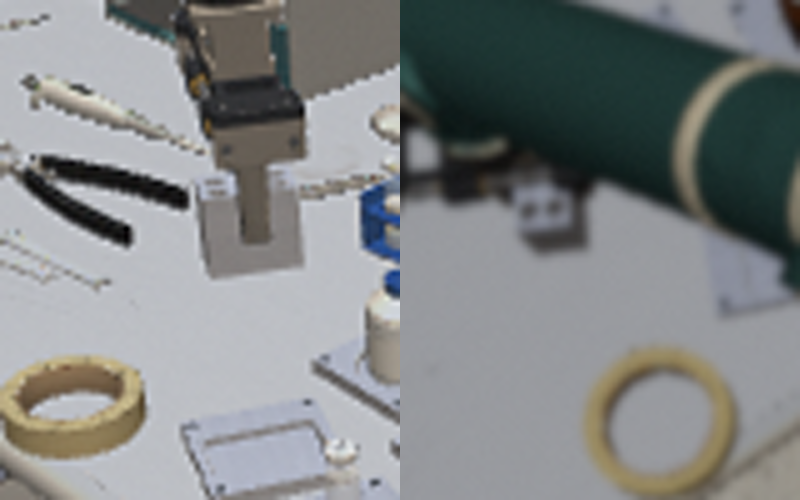

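The block is held level (36 mm); the finger at crop x≈255 is centred on the near face, which spans x=205–303. I carry it over.

>>> {"fn": "carry_out", "kwargs": {"increments": [[25,[2,-24,0],[0,0,-0.02]],[25,[4,-47,-1],[0,0,-0.03]],[25,[8,-70,-1],[0,0,-0.05]],[25,[12,-93,-2],[0,0,-0.06]],[25,[16,-115,-2],[0,0,-0.08]]]}}

```text
time_s: 34.58
eef_pos: [0.4489, 0.3426, 0.1084]
eef_rot: [-0.239, -3.131, 0.003]
force: [-0.0, 0.6, -1.7]
finger_gap: 0.39
```

>>> {"fn": "carry_out", "kwargs": {"increments": [[25,[7,-22,0],[0,0,-0.02]],[25,[7,-22,25],[0,0,-0.02]],[25,[7,-22,45],[0,0,-0.02]],[25,[7,-22,45],[0,0,-0.02]],[25,[7,-22,45],[0,0,-0.02]]]}}

```text
time_s: 35.2
eef_pos: [0.4397, 0.3232, 0.0646]
eef_rot: [-0.209, -3.135, 0.0]
force: [0.4, -0.2, -2.4]
finger_gap: 0.395
```

```bash
python3 - <<'E'
from h import *
from workcell import r
for n in CAL:
    c=r.read_camera(n); cv2.imwrite(f"pics/{n}12.png",c["pixels"][:,:,::-1])
o=r.get_obs();st(o)
s=cv2.imread("pics/scene12.png")
cv2.imwrite("pics/s12c.png",cv2.resize(s[110:210,220:330],None,fx=6,fy=6,interpolation=cv2.INTER_CUBIC))
a=np.radians(-7.8);b=o["eef_pos"][2]-.0284
for z in(b,b+.064,.012):
  L=(35,18) if z!=.012 else (41,24)
  print([((proj("scene",(.439+(sx*L[0]*np.cos(a)-sy*L[1]*np.sin(a))/1e3,.3235+(sx*L[0]*np.sin(a)+sy*L[1]*np.cos(a))/1e3,z))-(220,110))*6).round(0) for sx,sy in((-1,-1),(1,-1),(1,1),(-1,1))])
plan([(439,323.5,37,82.2,4)],o,25)
E
```

```text
t 35.3 pos [440.1 323.6  65.2] yaw 82.4 tilt 0.07 gap 0.387 F [-0.1  0.2 -2.8] q [-0.85  0.5   0.2   1.98 -0.15  0.68  0.88]
[array([261., 348.]), array([378., 323.]), array([361., 293.]), array([246., 317.])]
[array([250., 252.]), array([371., 228.]), array([353., 198.]), array([234., 221.])]
[array([258., 392.]), array([394., 362.]), array([370., 321.]), array([238., 349.])]
[[25,[0,0,7],[0.0,0.0,0.0]],[25,[1,0,14],[0.0,0.0,0.0]],[25,[1,0,21],[0.0,0.0,0.0]],[25,[1,0,28],[0.0,0.0,0.0]]]
```

View pics/s12c.png

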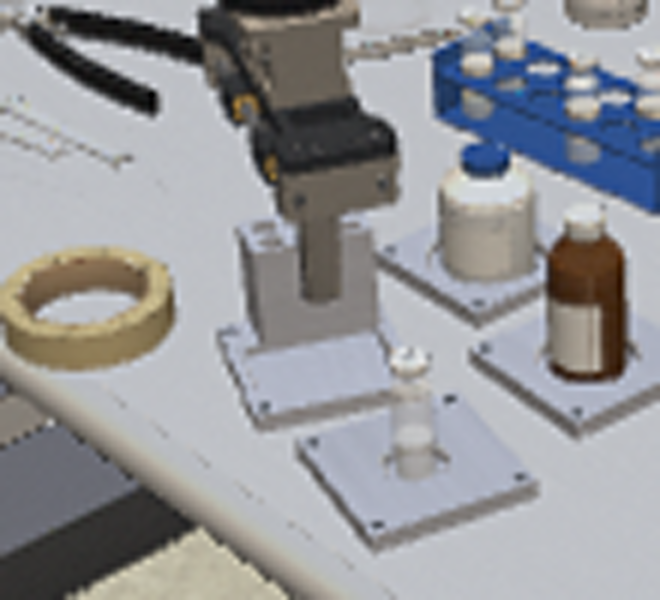

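The block's near bottom edge runs (260,350)–(378,328), against a predicted (261,348)–(378,323). I lower it.

>>> {"fn": "carry_out", "kwargs": {"increments": [[25,[0,0,10],[0,0,0]],[25,[1,0,18],[0,0,0]],[25,[1,0,25],[0,0,0]],[25,[1,0,29],[0,0,0]],[25,[1,0,30],[0,0,0]]]}}

```text
time_s: 35.92
eef_pos: [0.4386, 0.3232, 0.0342]
eef_rot: [-0.209, -3.134, 0.001]
force: [0.7, 0.0, -2.7]
finger_gap: 0.389
```

>>> {"fn": "carry_out", "kwargs": {"increments": [[25,[0,0,1],[0,0,0]],[25,[0,0,3],[0,0,0]],[25,[0,0,3],[0,0,0]]]}}

```text
time_s: 36.3
eef_pos: [0.4389, 0.3236, 0.0323]
eef_rot: [0.209, 3.134, 0.001]
force: [0.2, -0.9, 3.7]
finger_gap: 0.394
```

Contact comes at the expected seat height (32.3 mm against 32.4). I release and retract.

>>> {"fn": "carry_out", "kwargs": {"increments": [[43,[0,0,0],[0,0,0]],[50,[0,0,0],[0,0,0]],[65,[0,0,0],[0,0,0]],[65,[0,0,0],[0,0,0]],[65,[0,0,0],[0,0,0]]]}}

```text
time_s: 36.92
eef_pos: [0.4387, 0.3234, 0.0316]
eef_rot: [0.209, 3.135, -0.0]
force: [1.0, -1.2, 0.0]
finger_gap: 0.651
```

>>> {"fn": "carry_out", "kwargs": {"increments": [[65,[0,0,-20],[0,0,0]],[65,[0,0,-45],[0,0,0]],[65,[0,0,-75],[0,0,0]],[65,[0,0,-105],[0,0,0]],[65,[0,0,-135],[0,0,0]]]}}

```text
time_s: 37.55
eef_pos: [0.4385, 0.3233, 0.1676]
eef_rot: [0.209, 3.135, 0.0]
force: [0.8, 0.1, -0.2]
finger_gap: 0.649
```

```bash
python3 - <<'E'
from h import *
from workcell import r
o=r.get_obs();st(o)
plan([(380,460,220,80,5),(143,634,230,78,7)],o,65)
E
```

```text
t 37.55 pos [438.5 323.3 167.6] yaw 82.4 tilt 0.0 gap 0.649 F [ 0.8  0.1 -0.2] q [-0.89  0.35  0.23  1.92 -0.1   0.89  0.83]
[[65,[12,26,-10],[0.0,0.0,0.01]],[65,[26,52,-21],[0.0,0.0,0.02]],[65,[41,78,-31],[0.0,0.0,0.02]],[65,[58,103,-42],[0.0,0.0,0.03]],[65,[76,128,-52],[0.0,0.0,0.04]]]
[[65,[32,25,-2],[0.0,0.0,0.01]],[65,[66,49,-3],[0.0,0.0,0.01]],[65,[102,70,-5],[0.0,0.0,0.02]],[65,[140,89,-6],[0.0,0.0,0.02]],[65,[180,105,-8],[0.0,0.0,0.03]]]
[[65,[41,13,-1],[0.0,0.0,0.0]],[65,[84,23,-2],[0.0,0.0,0.01]]]
```

>>> {"fn": "carry_out", "kwargs": {"increments": [[65,[12,26,-10],[0,0,0.01]],[65,[26,52,-21],[0,0,0.02]],[65,[41,78,-31],[0,0,0.02]],[65,[58,103,-42],[0,0,0.03]],[65,[76,128,-52],[0,0,0.04]]]}}

```text
time_s: 38.17
eef_pos: [0.3798, 0.461, 0.2189]
eef_rot: [0.272, 3.13, -0.0]
force: [0.4, 0.6, 0.3]
finger_gap: 0.653
```

>>> {"fn": "carry_out", "kwargs": {"increments": [[65,[32,25,-2],[0,0,0.01]],[65,[66,49,-3],[0,0,0.01]],[65,[102,70,-5],[0,0,0.02]],[65,[140,89,-6],[0,0,0.02]],[65,[180,105,-8],[0,0,0.03]]]}}

```text
time_s: 38.8
eef_pos: [0.22, 0.5953, 0.2264]
eef_rot: [0.319, 3.125, -0.0]
force: [0.1, 0.7, 0.1]
finger_gap: 0.653
```

>>> {"fn": "carry_out", "kwargs": {"increments": [[65,[41,13,-1],[0,0,0]],[65,[84,23,-2],[0,0,0]],[65,[84,23,-2],[0,0,0]],[65,[84,23,-2],[0,0,0]]]}}

```text
time_s: 39.3
eef_pos: [0.1442, 0.6337, 0.2284]
eef_rot: [0.319, 3.124, -0.001]
force: [0.8, 0.2, 0.6]
finger_gap: 0.648
```

```bash
python3 - <<'E'
from h import *
from workcell import r
for n in CAL:
    c=r.read_camera(n); cv2.imwrite(f"pics/{n}13.png",c["pixels"][:,:,::-1])
o=r.get_obs();st(o)
s=cv2.imread("pics/scene13.png");t=cv2.imread("pics/top13.png")
cv2.imwrite("pics/s13c.png",cv2.resize(s[120:210,210:350],None,fx=5.5,fy=5.5,interpolation=cv2.INTER_CUBIC))
cv2.imwrite("pics/t13c.png",cv2.resize(t[120:280,190:420],None,fx=3.4,fy=3.4,interpolation=cv2.INTER_CUBIC))
for k,c,rr,z in(("jar",(.578,.377),.03,.004),("bottle",(.577,.2445),.023,.004),("vial",(.4445,.2),.0115,.004)):
  print(k,"pred top px scene",((proj("scene",(*c,z+{"jar":.08,"bottle":.105,"vial":.076}[k]))-(210,120))*5.5).round(0),"base bottom",((proj("scene",(*c,z))-(210,120))*5.5).round(0))
# bystanders moved?
a=cv2.imread("pics/scene0.png").astype(int)
for k,(x0,x1,y0,y1) in {"tape":(215,252,148,174),"timer":(396,440,262,298),"green":(352,378,200,226)}.items(): print(k,np.abs(a-s)[y0:y1,x0:x1].mean().round(2))
E
```

```text
t 39.4 pos [145.4 633.4 228.5] yaw 78.2 tilt 0.06 gap 0.65 F [0.3 0.1 0.2] q [-1.49  0.45  0.12  1.6  -0.06  1.1   0.02]
jar pred top px scene [495.  84.] base bottom [499. 188.]
bottle pred top px scene [590. 139.] base bottom [591. 282.]
vial pred top px scene [428. 273.] base bottom [435. 378.]
tape 1.04
timer 1.08
green 1.27
```

View pics/s13c.png

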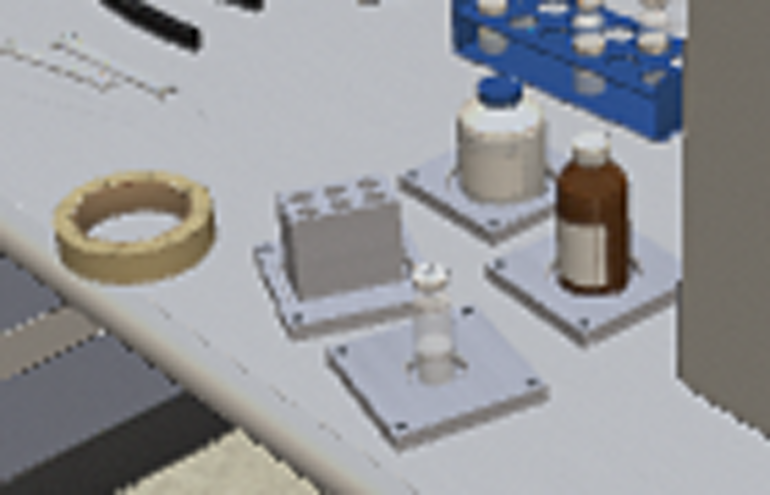

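View pics/t13c.png

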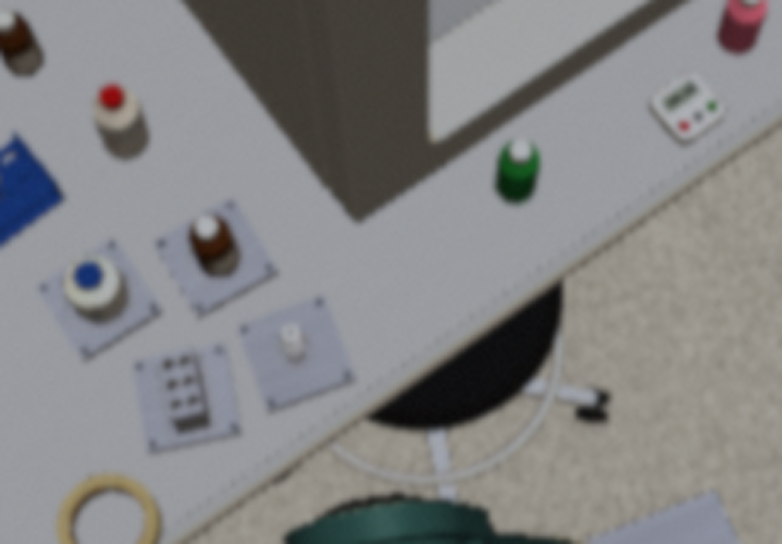

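All four are upright and centred in their plates. In the scene crop the cap tops are near the predictions for seated height: jar (499,90), bottle (591,145), vial (430,272). The tape, timer and decoy bottle regions have not changed. I hand in.

```bash
python3 -c "
from workcell import r
print(r.close_job())"
```

```text
the job is handed in; nothing more can be done
None
```

I put the jar, bottle, vial and block, in that order, each into its matching holder plate. I then withdrew the arm and handed in at about 39 s; the hand-in gives no verdict.

- **Seating:** each item touched down within about 1 mm of the expected seated height, with no more than about 14 N at the wrist. In the last pictures all four stand upright in their recesses. The jar and bottle cap centres sit 6–8 enlarged pixels (about 1–1.5 camera pixels) lower than the predicted top-face centres. I put that down to the visible cap side rather than a bad fit.
- **Bystanders:** the tape, timer and green bottle regions look the same as in the first picture. The pink bottle I checked only by eye, and it looks undisturbed.
- **Disagreements:** two early position measurements differed by about 5 mm between the cameras (vial and block, in y). I used values between the two, and the grasps confirmed them. No check failed.

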